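# Clear the trimmer's catch tray into the carrying tote

## Task

The trimming machine has finished: take the two specimen holders and the tall sleeve out of its catch tray, reaching in under the clear shield with the tool tilted, and collect them in the grey tote. Stand both holders upright on the tote's floor, and find by look or feel where the spigot stands along its slot, push the sleeve down over it and press it firmly, without forcing it, until it is fully home on the floor. Set the parts down rather than dropping them, and leave the small ring and small block in the tray and everything else on the bench where it is.

Things in the scene. Friction and masses are not known exactly. Their poses are not given: they have to be found in the camera images.
- machine: White trimming machine, fixed, its open side facing the robot's right. Origin on the bench below the middle of its clear shield's front edge; its x points into the machine (about along the world's +y), its y along that edge. Base plate x -90 to 210, y -130 to 130 mm, 12 mm high; rear housing from x = 78 mm, 197 mm high (227 mm with its head).
- shield_edge (a point): Middle of the shield's metal front edge, at its underside, 144 mm above the bench. The clear shield (6 mm thick) reaches from this edge (machine x = 0) to x = 80 mm and from y = -125 to 125 mm, so the parts cannot be reached from straight above.
- tray (a point): Centre of the catch tray's steel floor (machine x = 12, y = 0, z = 12 mm). The floor spans 114 mm along the machine's x and 232 mm along its y, with lips 10 mm high.
- tote: Grey open tote, fixed, 200 (x) by 160 (y) mm, 30 mm high, walls 5 mm, floor 5 mm thick. Origin at the centre of its underside. A round spigot stands in a short slot near x = +45 mm; the rest of the floor is free.
- slot (a point): Centre of the dark slot in the tote's inner floor (tote x = +45, y = 0), at floor level, axes as the tote's. The upright aluminium spigot stands on this slot's line, up to 8 mm from this point either way along the tote's y; the state does not tell where: look, or feel for it. It can slide stiffly along the slot. Spigot 16 mm in diameter, 31 mm high, its top 3 mm tapering to 13 mm.
- holder_a: Specimen holder: aluminium cylinder 28 mm in diameter and 34 mm high with a 14 mm square, 12 mm high amber resin block on top (46 mm in all). Stands upright on the catch tray's floor. Origin at the centre of its underside, z along its axis.
- holder_b: Second specimen holder, the same as holder_a.
- sleeve: Finished aluminium sleeve (tube open at both ends), 30 mm outside diameter, 18.5 mm bore, 42 mm high, standing upright on the catch tray's floor. Origin on its axis at the underside, z along its axis.
- sleeve_mid (a point): Middle of the sleeve's axis, 21 mm above its underside.
- spare_ring: Small loose aluminium ring, 22 mm in diameter, 8 mm high, lying in the catch tray deeper under the shield than the finished parts. Stays. Origin at the centre of its underside.
- wedge: Small loose aluminium block, 14 by 22 mm, 10 mm high, lying in the catch tray deeper under the shield. Stays. Origin at the centre of its underside.
- bottle: Amber bottle, 48 mm in diameter, 100 mm high, standing on the bench. Stays. Origin at the centre of its underside.
- dish: Clear flat closed dish, 80 mm in diameter, 14 mm high, on the bench. Stays. Origin at the centre of its underside.
- brush: Brush 150 mm long lying on the bench. Stays.
- weight: Steel weight, 32 mm in diameter, 22 mm high, on the bench. Stays. Origin at the centre of its underside.
Not all that is in view belongs to the job. Leave any yellow look-alike of the sleeve alone.

How it is judged:
By the outcome, as a careful person would: the job done as asked, in the order asked, and still so for the second after the job is handed in, with the robot touching nothing.
It also fails if it takes over 72 s, if anything falls off the work surface, if the arm or the gripper's body presses on something with over 40 N, if the wrist force passes 120 N, or if a joint passes its speed limit or range.

## Robot

A 6-joint arm with a two-finger parallel gripper is mounted at the origin on the work surface. World frame = base frame: x ahead of the robot, y to its left, z up, the work surface at z = 0. Lengths are in m, angles in degrees, forces in N, time in s.
With the tool pointing down it reaches from about 0.375 to 0.825 m from the base axis. Payload 5.5 kg.
Tool frame: the origin (TCP) lies at the very end of the fingers, on their centre line; the grasp point (between the pads) lies 19 mm behind it; z points along the fingers, y is the direction in which the jaws open and shut (so a half turn about z gives the same grasp; the last joint's range is limited). The gripper opens to 85 mm and grips with 20 to 120 N. Pads are 22 mm wide; open, the fingers measure 114 mm over their backs; the gripper's body (76 mm by 85 mm) begins 54 mm behind the grasp point. The pads swing forward as they close: fully open they stand 13 mm farther back than shut.
Start: joints at [70.417, 17.962, -2.699, 69.339, 0, 90], TCP at [0.201, 0.565, 0.231] pointing down, gripper open.
Joint ranges: [-152.73, 152.73], [-39.44, 99.34], [-58.76, 71.6], [-118.89, 123.64], [-81.53, 83.1], [-180, 180]. Speed limits (degrees/s): [136.94, 136.94, 172.46, 180, 180, 180].

## Interface

Orientations are given as [roll, pitch, yaw] about the fixed x, y, z axes, in that order (R = Rz(yaw) Ry(pitch) Rx(roll)).
In Python, from bench import bot, snapshot, get_calibration, ticket gives the robot as it stands.
- The arm moves only by the tool play_rows, never from a script. Its arguments are lists of equal length, an entry for each row: "claw": the closure in counts, from 0 (fully open) to 255 (shut); "linear": the shift along the tool's x, y, z in m, a list of three; "roll": the turn about the tool's z in rad. In form: {"claw": [claw, ...], "linear": [[dx, dy, dz], ...], "roll": [roll, ...]}. A call has 1 to 5 rows; each row shifts and turns the commanded pose from where the row before left it, along the tool's axes as they then stand; what a row does not reach is not made up. A row lasts 1/10 s, in which the tool goes at most 50 mm and 8.59 degrees, less where a joint would pass 70% of its speed; a pose out of reach is approached as far as the arm can. A call with a gripper value outside its range is refused whole. The fingers move at their own pace and stop on an object; "force" is the grip in N (left out, the last holds). Time passes only in rows, so rows that do not move let the fingers close. It gives the time, the measured TCP pose, the force and the opening at its end, in the units of the state.
- bot.sense(): the state, without advancing time (a new reading comes with each control period).
- snapshot(name): name is "scene" or "top" or "wrist"; returns the picture (384x512x3 uint8, red, green, blue); there is no depth.
- get_calibration(name): a dict with "fx", "fy", "cx", "cy" (pixels), "dist_coeffs" ([k1, k2, p1, p2, k3] as OpenCV has them; the pictures are not rectified), "cam_to_world" (4x4, takes a point from camera to world coordinates); the wrist camera has in their place "mount" (4x4, takes a point from camera to tool coordinates, whose origin is the TCP and whose axes are the flange's). Camera axes: x right, y up, looking along -z (the intrinsics and any distortion apply to the point x, -y, -z); pixel columns grow to the right and rows downward; lengths in m; the calibration is good to about 2 mm. A picture is of the moment at which its call begins: read the wrist's pose just before it. get_calibration takes no time and is no camera call.
- ticket.sign_off(): hands the job in, once; it reports no verdict.
The state is a dict: "time": time; "joint_positions": joint angles; "qvel": joint speeds; "effort": joint torques, N m; "eef_pos": TCP position; "ee_rot": TCP orientation; "ft_force": force on the tool from outside, world axes, zero at the start; "ft_torque": the same for the moment, N m; "grip_width": finger opening in m.
Only numpy, scipy, OpenCV 4.12 (cv2) and the standard library are available. Lean on these libraries where they do the work, as an engineer would, in place of code of your own. Each camera call takes 0.05 s, during which the arm holds its last target. There are 200 camera calls.

## Working session

There is one attempt and no reset: what is moved stays moved. The work goes in short steps, Python scripts to look and compute and a tool call to move; the robot and the scene stay as the last step left them, time stands still between calls to the robot, and variables do not carry over. Pictures are saved under pics/ and viewed, about 8 in all and at most 12, crops included, and the job is handed in when it is done.

Besides the shell and the picture viewer there is one more tool, called after "Call:" as a command line: name --pt "numbers of a row" for each row, then --argument value for the rest. play_rows: Moves the arm, as the interface text tells. Its arguments: {"type":"object","properties":{"claw":{"type":"array","items":{"type":"number"}},"linear":{"type":"array","items":{"type":"array","items":{"type":"number"}}},"roll":{"type":"array","items":{"type":"number"}},"force":{"type":"number"}},"required":["claw","linear","roll"]}

```bash
ls; mkdir -p pics; python3 - <<'E'
from bench import bot, snapshot, get_calibration
import cv2, json, numpy as np
print(bot.sense())
for n in ("scene","top","wrist"):
    c=get_calibration(n); print(n,{k:(np.round(v,4).tolist()) for k,v in c.items()})
ims=[snapshot(n) for n in("scene","top","wrist")]
for n,i in zip(("scene","top","wrist"),ims): cv2.imwrite(f"pics/{n}0.png",i[:,:,::-1])
a=np.hstack(ims[:2]); cv2.imwrite("pics/st.png",cv2.resize(ims[0],(768,576))[:,:,::-1]); cv2.imwrite("pics/tp.png",cv2.resize(ims[1],(768,576))[:,:,::-1])
E
```

```text
pics
{'time': 0.0, 'joint_positions': array([ 7.04169358e+01,  1.80045592e+01, -2.75378003e+00,  6.93386623e+01,
       -8.09981690e-05,  8.99986908e+01]), 'qvel': array([-0.06561392,  0.07314497,  0.08747868, -0.06243573, -0.05993379,
        0.05581731]), 'effort': array([-2.74305858e-03, -5.39586782e+01,  3.39751840e+01,  1.91702246e-02,
       -1.21019880e-04, -4.93982114e-06]), 'eef_pos': array([0.20091474, 0.56476093, 0.23043413]), 'ee_rot': array([-1.79902998e+02,  7.87816239e-05,  1.60418245e+02]), 'ft_force': array([-0.13564018,  0.0800729 , -0.90456218]), 'ft_torque': array([-0.04519925,  0.00780969,  0.01697039]), 'grip_width': 0.08528500688077613}
scene {'fx': 365.1914, 'fy': 365.1914, 'cx': 249.0638, 'cy': 193.6312, 'dist_coeffs': [0.0376, 0.0, 0.0, 0.0, 0.0], 'cam_to_world': [[0.0084, -0.6679, 0.7442, 1.1341], [1.0, 0.0085, -0.0038, -0.056], [-0.0038, 0.7442, 0.668, 0.6665], [0.0, 0.0, 0.0, 1.0]]}
top {'fx': 408.2538, 'fy': 408.2538, 'cx': 254.9415, 'cy': 187.3846, 'dist_coeffs': [-0.0341, 0.0, 0.0, 0.0, 0.0], 'cam_to_world': [[0.0254, 0.9881, -0.1515, 0.3957], [-0.9997, 0.0245, -0.0082, -0.0363], [-0.0044, 0.1516, 0.9884, 1.0726], [0.0, 0.0, 0.0, 1.0]]}
wrist {'fx': 287.4778, 'fy': 287.4778, 'cx': 254.8969, 'cy': 190.2225, 'dist_coeffs': [-0.0657, 0.0, 0.0, 0.0, 0.0], 'mount': [[-0.0003, 0.9611, 0.2762, 0.0698], [1.0, 0.0004, -0.0005, -0.0001], [-0.0006, 0.2762, -0.9611, -0.1414], [0.0, 0.0, 0.0, 1.0]]}
```

View pics/st.png

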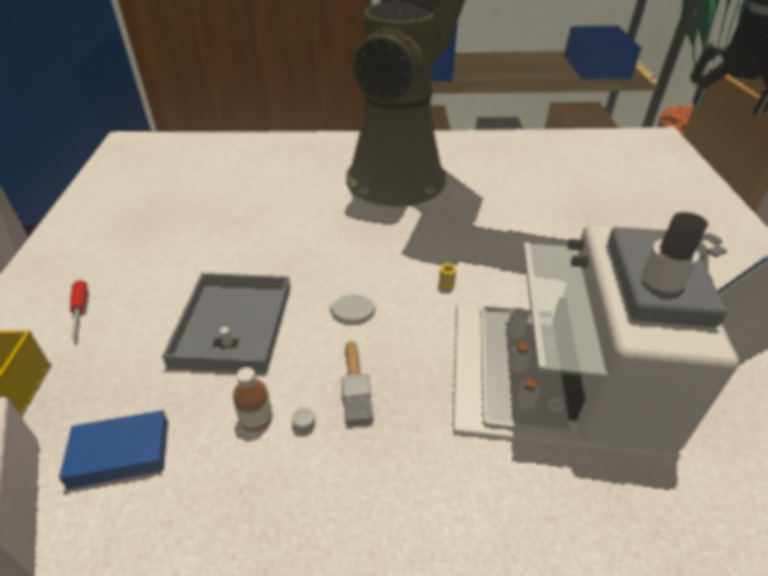

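View pics/tp.png

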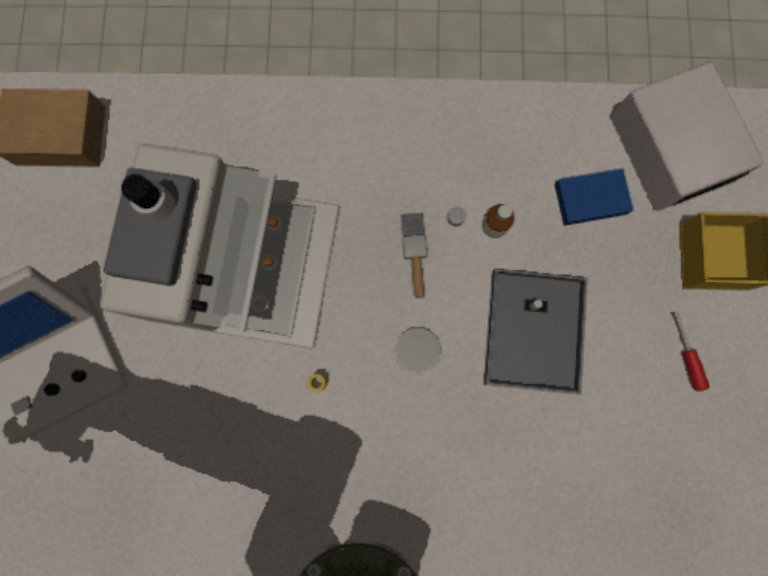

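Scene (768 px): machine right, tray ~(540,370), amber blocks at (523,348), (530,384). Tote is at left, with the spigot ~(225,335). Top: amber blocks (273,222), (268,262), probable sleeve (262,302), a yellow decoy on the bench (317,381), and the spigot (537,303). I'll make an enlarged crop and take first measurements.

```bash
cat > h.py <<'E'
import numpy as np, cv2
from scipy.spatial.transform import Rotation as R
from bench import bot, snapshot, get_calibration
def K(c): return np.array([[c["fx"],0,c["cx"]],[0,c["fy"],c["cy"]],[0,0,1.]])
def tool(s=None):
    s=s or bot.sense(); T=np.eye(4); T[:3,:3]=R.from_euler("xyz",s["ee_rot"],degrees=True).as_matrix(); T[:3,3]=s["eef_pos"]; return T
def pose(n,T=None):
    c=get_calibration(n); return (np.array(c["cam_to_world"]) if n!="wrist" else T@np.array(c["mount"])),c
def ray(n,px,T=None):
    M,c=pose(n,T); p=cv2.undistortPoints(np.array([[px]],float),K(c),np.array(c["dist_coeffs"],float))[0,0]
    return M[:3,3], M[:3,:3]@np.array([p[0],-p[1],-1.])
def plane(n,px,z,T=None):
    o,d=ray(n,px,T); return o+d*(z-o[2])/d[2]
def proj(n,P,T=None):
    M,c=pose(n,T); q=np.linalg.inv(M)@np.append(P,1); 
    return cv2.projectPoints(np.array([[q[0],-q[1],-q[2]]]),np.zeros(3),np.zeros(3),K(c),np.array(c["dist_coeffs"],float))[0].ravel()
def tri(r):
    A=sum(np.eye(3)-np.outer(d,d)/(d@d) for o,d in r); b=sum((np.eye(3)-np.outer(d,d)/(d@d))@o for o,d in r)
    return np.linalg.solve(A,b)
E
python3 - <<'E'
from h import *
s=cv2.imread("pics/scene0.png"); t=cv2.imread("pics/top0.png")
for n,i in(("scene",s),("top",t)):
    h=cv2.cvtColor(i,cv2.COLOR_BGR2HSV); m=cv2.inRange(h,(3,120,60),(17,255,255))
    k,l,st,ce=cv2.connectedComponentsWithStats(m)
    for a,b in zip(st[1:],ce[1:]):
        if a[4]>6: print(n,a,b.round(1),plane(n,b,.058).round(4))
a=cv2.resize(s[195:295,295:415],(480,400),interpolation=3)
b=cv2.resize(t[110:235,125:230],(336,400),interpolation=3)
cv2.imwrite("pics/c1.png",np.hstack([a[:,:460],b]))
# tote corners/top
for p in ((492,270),(585,277),(580,391),(487,384)): print("tote rim",plane("top",(p[0]/1.5,p[1]/1.5),.03).round(4))
print("spigot",plane("top",(537/1.5,302/1.5),.036).round(4))
for p in((338,205),(313,345)): print("base front",plane("top",(p[0]/1.5,p[1]/1.5),.012).round(4))
for p in((274,176),(245,331)): print("shield",plane("top",(p[0]/1.5,p[1]/1.5),.147).round(4))
E
```

```text
scene [   80     0   166    86 12370] [165.3  39.9] [-0.6148 -0.4316  0.058 ]
scene [473  49  39  53 849] [495.8  69.7] [-0.2475  0.9053  0.058 ]
scene [440  71  23  18 265] [451.   77.7] [-0.1857  0.7112  0.058 ]
scene [493  92   6   4  10] [495.2  93.4] [-0.0548  0.8078  0.058 ]
scene [ 57 191   1   7   7] [ 57. 194.] [ 0.4516 -0.5277  0.058 ]
scene [ 47 198   5   9  12] [ 47.9 202.6] [ 0.4824 -0.5374  0.058 ]
scene [ 53 201   4   7  12] [ 54.7 204.2] [ 0.4884 -0.5192  0.058 ]
scene [232 229   6  20  97] [234.5 238.7] [ 0.6036 -0.0857  0.058 ]
scene [346 229   6   5  27] [348.4 230.9] [0.5835 0.1679 0.058 ]
scene [351 252   6   7  36] [353.4 255.2] [0.6515 0.164  0.058 ]
scene [157 254  20  17 231] [166.9 263.1] [ 0.6677 -0.2233  0.058 ]
top [   0   60   59   50 1961] [28.  81.2] [0.8221 0.5832 0.058 ]
top [ 23 103   7   5  12] [ 26.3 105.5] [0.7544 0.5797 0.058 ]
top [325 136  17  19 158] [332.1 146.5] [ 0.6616 -0.2223  0.058 ]
top [179 145   6   6  27] [181.3 147.3] [0.6501 0.1632 0.058 ]
top [176 171   6   6  30] [178.6 173.7] [0.5815 0.1663 0.058 ]
top [275 171   8  27 102] [278.2 185.1] [ 0.5584 -0.0862  0.058 ]
tote rim [ 0.5795 -0.2165  0.03  ]
tote rim [ 0.5712 -0.3775  0.03  ]
tote rim [ 0.3767 -0.3646  0.03  ]
tote rim [ 0.3848 -0.2079  0.03  ]
spigot [ 0.525  -0.2922  0.036 ]
base front [0.6938 0.0554 0.012 ]
base front [0.4436 0.0894 0.012 ]
shield [0.7007 0.1463 0.147 ]
shield [0.4559 0.1775 0.147 ]
```

View pics/c1.png

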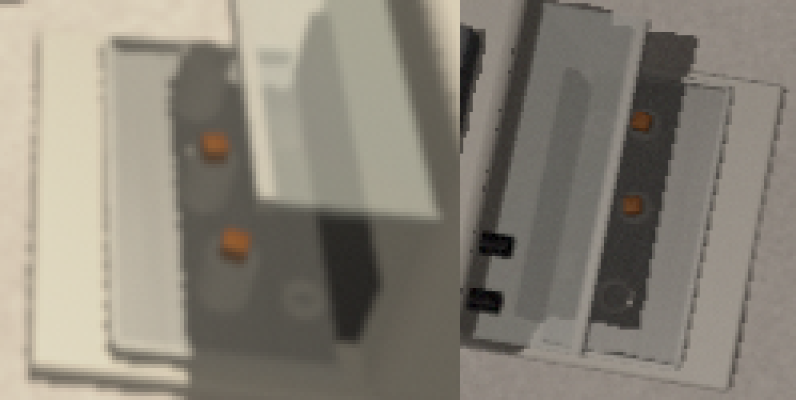

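In the crops, scene view: amber holders at (215,145) and (235,243), the sleeve as a faint grey rim near the shield edge at (232,75), and a low ring deeper in at (303,298). Top view: holders at (640,120) and (632,205), and a ring-shaped open tube at (615,295), which is the sleeve candidate. The yellow tube on the bench is the decoy.

The move call only has shift and roll, so before planning I need to know how the tool can be tilted. I'll try a small roll.

Call:
play_rows --claw '[0,0]' --pt "0 0 0" --pt "0 0 0" --roll '[0.15,0]'

```text
time: 0.35
eef_pos: [0.201, 0.5651, 0.2309]
ee_rot: [-180.0, 0.0, 151.8]
ft_force: [1.1, -0.6, -0.3]
grip_width: 0.0851
```

The sleeve candidate is at about (0.509, 0.176). Roll alone keeps the tool vertical. The interface says an out-of-reach pose is "approached as far as the arm can", so stretching beyond the reach limit toward the machine's x direction (azimuth ≈82.5°) should tilt the tool outward. Translations would then keep that tilt. I'll go there at height and roll so the camera ends up on the lower side.

Call:
play_rows --claw '[0,0,0,0]' --pt "0.038 0.022 -0.02" --pt "0.038 0.022 -0.02" --pt "0.038 0.022 -0.02" --pt "0.038 0.022 -0.02" --roll '[0,0,0,0]'

```text
time: 0.75
eef_pos: [0.1078, 0.7157, 0.3122]
ee_rot: [180.0, -0.0, 152.0]
ft_force: [0.7, 2.0, 0.3]
grip_width: 0.0856
```

Call:
play_rows --claw '[0,0,0,0,0]' --pt "0 0 0" --pt "0 0 0" --pt "0 0 0" --pt "0 0 0" --pt "0 0 0" --roll '[-0.148,-0.148,-0.148,-0.148,-0.148]'

```text
time: 1.25
eef_pos: [0.1086, 0.7146, 0.3108]
ee_rot: [-180.0, -0.0, -165.2]
ft_force: [0.4, 0.1, 0.3]
grip_width: 0.0853
```

Call:
play_rows --claw '[0,0,0,0,0]' --pt "0 0 0" --pt "0 0 0" --pt "0 0 0" --pt "0 0 0" --pt "0 0 0" --roll '[-0.148,-0.148,-0.148,-0.148,-0.148]'

```text
time: 1.75
eef_pos: [0.1086, 0.7146, 0.3109]
ee_rot: [-180.0, -0.0, -122.8]
ft_force: [-0.3, 0.2, -1.2]
grip_width: 0.0854
```

Call:
play_rows --claw '[0,0,0,0]' --pt "0 0 0" --pt "0 0 0" --pt "0 0 0" --pt "0 0 0" --roll '[-0.148,-0.148,-0.148,0]'

```text
time: 2.15
eef_pos: [0.1087, 0.7145, 0.311]
ee_rot: [180.0, -0.0, -97.7]
ft_force: [-1.3, 0.7, -0.7]
grip_width: 0.0857
```

Call:
play_rows --claw '[0,0,0]' --pt "-0.05 0 0" --pt "-0.05 0 0" --pt "-0.05 0 0" --roll '[0,0,0]'

```text
time: 2.45
eef_pos: [0.1236, 0.8214, 0.3108]
ee_rot: [-180.0, 0.6, -98.0]
ft_force: [0.7, 1.7, 1.0]
grip_width: 0.0856
```

```bash
python3 - <<'E'
from h import *
s=bot.sense(); print(s["joint_positions"].round(2),s["eef_pos"].round(4),s["ee_rot"].round(2)); print(tool(s).round(3))
E
```

```text
[ 81.45  52.53  65.63 102.52  -0.    -0.52] [0.1236 0.8214 0.3108] [-179.99    0.58  -98.04]
[[-0.14  -0.99   0.002  0.124]
 [-0.99   0.14   0.01   0.821]
 [-0.01  -0.    -1.     0.311]
 [ 0.     0.     0.     1.   ]]
```

Pitch has started to change (0.6° outward). I'll keep pushing outward.

Call:
play_rows --claw '[0,0,0,0,0]' --pt "-0.05 0 0" --pt "-0.05 0 0" --pt "-0.05 0 0" --pt "-0.05 0 0" --pt "-0.05 0 0" --roll '[0,0,0,0,0]'

```text
time: 2.95
eef_pos: [0.1388, 0.9391, 0.2571]
ee_rot: [-179.9, 10.5, -98.0]
ft_force: [0.7, -0.2, -0.4]
grip_width: 0.0852
```

```bash
python3 - <<'E'
from h import *
s=bot.sense(); print(s["joint_positions"].round(2),s["eef_pos"].round(4),s["ee_rot"].round(2)); print(tool(s).round(3))
E
```

```text
[ 8.160e+01  5.956e+01  7.152e+01  9.148e+01 -1.000e-02 -3.600e-01] [0.1388 0.9391 0.2571] [-179.92   10.47  -98.04]
[[-0.137 -0.99   0.027  0.139]
 [-0.974  0.14   0.18   0.939]
 [-0.182 -0.001 -0.983  0.257]
 [ 0.     0.     0.     1.   ]]
```

It works: 10.5° of tilt. I'll continue, adding some lift.

Call:
play_rows --claw '[0,0,0,0,0]' --pt "-0.04 0 -0.03" --pt "-0.04 0 -0.03" --pt "-0.04 0 -0.03" --pt "-0.04 0 -0.03" --pt "-0.04 0 -0.03" --roll '[0,0,0,0,0]'

```text
time: 3.45
eef_pos: [0.1411, 0.9651, 0.3832]
ee_rot: [-179.8, 21.4, -97.9]
ft_force: [-0.3, -1.1, 0.6]
grip_width: 0.0856
```

Call:
play_rows --claw '[0,0,0,0,0]' --pt "-0.04 0 -0.03" --pt "-0.04 0 -0.03" --pt "-0.04 0 -0.03" --pt "-0.04 0 -0.03" --pt "-0.04 0 -0.03" --roll '[0,0,0,0,0]'

```text
time: 3.95
eef_pos: [0.1402, 0.9681, 0.513]
ee_rot: [-179.7, 31.4, -97.9]
ft_force: [-0.5, -0.2, 0.3]
grip_width: 0.0857
```

```bash
python3 - <<'E'
from h import *
s=bot.sense(); print(s["joint_positions"].round(2),s["eef_pos"].round(4),s["ee_rot"].round(2)); print(tool(s).round(3))
E
```

```text
[ 8.178e+01  4.566e+01  7.154e+01  8.444e+01 -7.000e-02 -3.000e-01] [0.1402 0.9681 0.513 ] [-179.74   31.44  -97.86]
[[-0.117 -0.99   0.076  0.14 ]
 [-0.845  0.139  0.516  0.968]
 [-0.522 -0.004 -0.853  0.513]
 [ 0.     0.     0.     1.   ]]
```

Call:
play_rows --claw '[0,0,0,0]' --pt "-0.04 0 -0.03" --pt "-0.04 0 -0.03" --pt "-0.04 0 -0.03" --pt "-0.04 0 -0.03" --roll '[0,0,0,0]'

```text
time: 4.35
eef_pos: [0.137, 0.9521, 0.6242]
ee_rot: [-179.7, 39.5, -97.8]
ft_force: [0.8, -0.0, 0.3]
grip_width: 0.0854
```

```bash
cat >> h.py <<'E'
def go(P,s=None):
    T=tool(s); d=np.array(P)-T[:3,3]; return T[:3,:3].T@d
E
python3 - <<'E'
from h import *
s=bot.sense(); print(s["joint_positions"].round(2),s["eef_pos"].round(4),s["ee_rot"].round(2)); print(tool(s).round(3))
for P in([.45,.45,.45],[.57,0.02,.3]): print(go(P),np.linalg.norm(go(P)))
E
```

```text
[81.85 39.66 71.54 82.38 -0.11 -0.26] [0.137  0.9521 0.6242] [-179.67   39.49  -97.81]
[[-0.105 -0.99   0.092  0.137]
 [-0.765  0.14   0.629  0.952]
 [-0.636 -0.004 -0.772  0.624]
 [ 0.     0.     0.     1.   ]]
[ 0.46187349 -0.37922338 -0.15271318] 0.6168134290670022
[ 0.87343653 -0.55737626 -0.29650961] 1.0777187094696583
```

Call:
play_rows --claw '[0,0,0,0,0]' --pt "0.04 -0.025 -0.0135" --pt "0.04 -0.025 -0.0135" --pt "0.04 -0.025 -0.0135" --pt "0.04 -0.025 -0.0135" --pt "0.04 -0.025 -0.0135" --roll '[0,0,0,0,0]'

```text
time: 4.85
eef_pos: [0.2186, 0.7797, 0.5673]
ee_rot: [-179.6, 39.4, -97.8]
ft_force: [0.6, 0.4, 1.4]
grip_width: 0.0854
```

Call:
play_rows --claw '[0,0,0,0,0]' --pt "0.04 -0.025 -0.0135" --pt "0.04 -0.025 -0.0135" --pt "0.04 -0.025 -0.0135" --pt "0.04 -0.025 -0.0135" --pt "0.04 -0.025 -0.0135" --roll '[0,0,0,0,0]'

```text
time: 5.35
eef_pos: [0.3151, 0.5669, 0.4935]
ee_rot: [-179.6, 39.4, -97.7]
ft_force: [0.8, -0.2, 0.2]
grip_width: 0.0852
```

Call:
play_rows --claw '[0,0,0,0,0]' --pt "0.04 -0.025 -0.0135" --pt "0.04 -0.025 -0.0135" --pt "0.04 -0.025 -0.0135" --pt "0.04 -0.025 -0.0135" --pt "0.04 -0.025 -0.0135" --roll '[0,0,0,0,0]'

```text
time: 5.85
eef_pos: [0.4118, 0.3542, 0.4197]
ee_rot: [-179.4, 39.4, -97.7]
ft_force: [1.2, 0.7, 0.2]
grip_width: 0.0855
```

```bash
python3 - <<'E'
from h import *
s=bot.sense(); print(s["joint_positions"].round(2),s["eef_pos"].round(4),s["ee_rot"].round(2))
print(go([.57,0.0,.26]))
E
```

```text
[ 21.03  -9.87 -19.5   58.29  33.52 -54.38] [0.4118 0.3542 0.4197] [-179.43   39.42  -97.66]
[ 0.35626283 -0.20478413 -0.08413145]
```

Call:
play_rows --claw '[0,0,0,0,0]' --pt "0.04 -0.023 -0.009" --pt "0.04 -0.023 -0.009" --pt "0.04 -0.023 -0.009" --pt "0.04 -0.023 -0.009" --pt "0.04 -0.023 -0.009" --roll '[0,0,0,0,0]'

```text
time: 6.35
eef_pos: [0.501, 0.1565, 0.3278]
ee_rot: [-179.4, 39.3, -97.7]
ft_force: [1.6, -0.5, 0.4]
grip_width: 0.0857
```

Call:
play_rows --claw '[0,0,0,0,0]' --pt "0.04 -0.023 -0.009" --pt "0.04 -0.023 -0.009" --pt "0.04 -0.023 -0.009" --pt "0.04 -0.023 -0.009" --pt "0 0 0" --roll '[0,0,0,0,0]'

```text
time: 6.85
eef_pos: [0.5725, -0.0038, 0.2507]
ee_rot: [-179.9, 39.2, -98.2]
ft_force: [0.9, 0.6, -0.3]
grip_width: 0.0854
```

```bash
python3 - <<'E'
from h import *
s=bot.sense(); T=tool(s); np.save("T1.npy",T); print(s["joint_positions"].round(2),s["eef_pos"].round(4),s["ee_rot"].round(2))
i=snapshot("wrist"); cv2.imwrite("pics/w1.png",i[:,:,::-1])
m=cv2.inRange(cv2.cvtColor(i,cv2.COLOR_RGB2HSV),(3,120,40),(17,255,255))
k,l,st,ce=cv2.connectedComponentsWithStats(m)
for a,b in zip(st[1:],ce[1:]):
    if a[4]>20: print(a,b.round(1),plane("wrist",b,.052,T).round(4))
for P in ([.651,.1635,.046],[.582,.167,.046],[.509,.176,.054]): print(proj("wrist",P,T))
cv2.imwrite("pics/w1b.png",cv2.resize(i,(768,576))[:,:,::-1])
E
```

```text
[ -21.26   20.11   -7.3    72.93   38.07 -106.61] [ 0.5725 -0.0038  0.2507] [-179.89   39.24  -98.19]
[261 158  11  12 110] [265.9 163.7] [0.582  0.1665 0.052 ]
[214 161  10  12 105] [218.6 166.6] [0.6503 0.1632 0.052 ]
[170 241  10  34 182] [174.  256.1] [0.8437 0.4821 0.052 ]
[505 253   7  10  41] [508.7 256.6] [-0.0167  0.6333  0.052 ]
[218.51615892 163.5430249 ]
[265.91182191 160.65737743]
[317.83331233 164.35773157]
```

View pics/w1b.png

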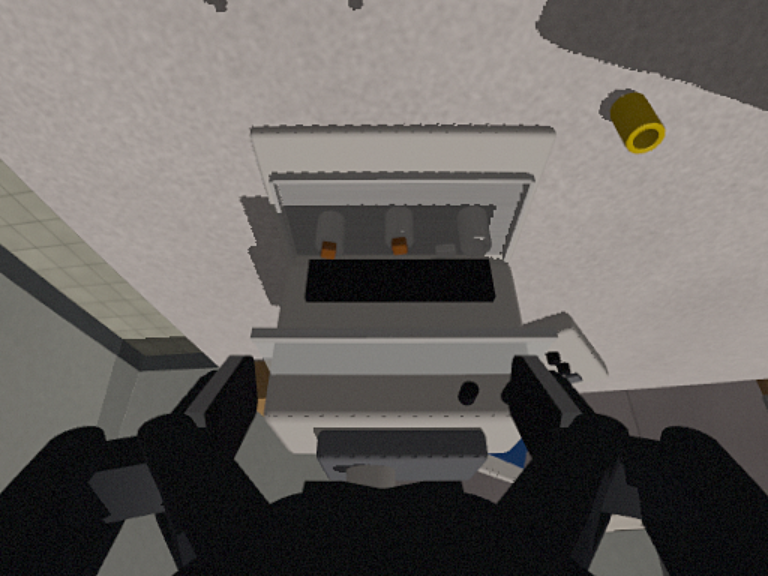

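The wrist view is inverted. It shows holders at (330,225) and (398,222), the grey tall tube (sleeve) at (475,228), low pieces deeper, and the yellow tube on the bench at (638,125). Holder positions agree with the overhead camera to 1 mm: (0.651,0.163) and (0.582,0.167).

```bash
cat >> h.py <<'E'
def grasp(P,back=0.):
    T=tool(); z=T[:3,2]; return np.array(P)+(0.019-back)*z
E
python3 - <<'E'
from h import *
A=[.6505,.1634,.040]
print(tool()[:3,:3].round(4)); print(go(grasp(A,.13)).round(4), go(grasp(A)).round(4))
E
```

```text
[[-0.1089 -0.9898  0.0922]
 [-0.7659  0.1427  0.6269]
 [-0.6337 -0.0023 -0.7736]]
[-0.0003 -0.0537  0.1642] [-0.0003 -0.0537  0.2942]
```

Call:
play_rows --claw '[100,100,100,100,100]' --pt "0 -0.0135 0.041" --pt "0 -0.0135 0.041" --pt "0 -0.0135 0.041" --pt "0 -0.0135 0.041" --pt "0 0 0" --roll '[0,0,0,0,0]'

```text
time: 7.4
eef_pos: [0.638, 0.0998, 0.1251]
ee_rot: [-179.9, 39.3, -97.7]
ft_force: [-1.4, 1.1, 0.2]
grip_width: 0.0519
```

```bash
python3 - <<'E'
from h import *
A=[.6505,.1634,.040]
s=bot.sense(); print(s["joint_positions"].round(1),s["ee_rot"],s["grip_width"],go(grasp(A)).round(4))
T=tool(s); i=snapshot("wrist"); cv2.imwrite("pics/w2.png",i[:,:,::-1])
m=cv2.inRange(cv2.cvtColor(i,cv2.COLOR_RGB2HSV),(3,120,40),(17,255,255))
k,l,st,ce=cv2.connectedComponentsWithStats(m)
for a,b in zip(st[1:],ce[1:]):
    if a[4]>20: print(a,b.round(1),plane("wrist",b,.052,T).round(4))
cv2.imwrite("pics/w2b.png",cv2.resize(i,(768,576))[:,:,::-1])
E
```

```text
[-10.   27.5 -13.6  50.7  39.3 -93. ] [-179.87892897   39.33062852  -97.66906199] 0.05192226893690592 [ 0.0038 -0.0036  0.1258]
[322 183  18  20 311] [330.6 192.5] [0.5821 0.1662 0.052 ]
[242 187  18  19 292] [251.2 196.2] [0.6504 0.1628 0.052 ]
```

View pics/w2b.png

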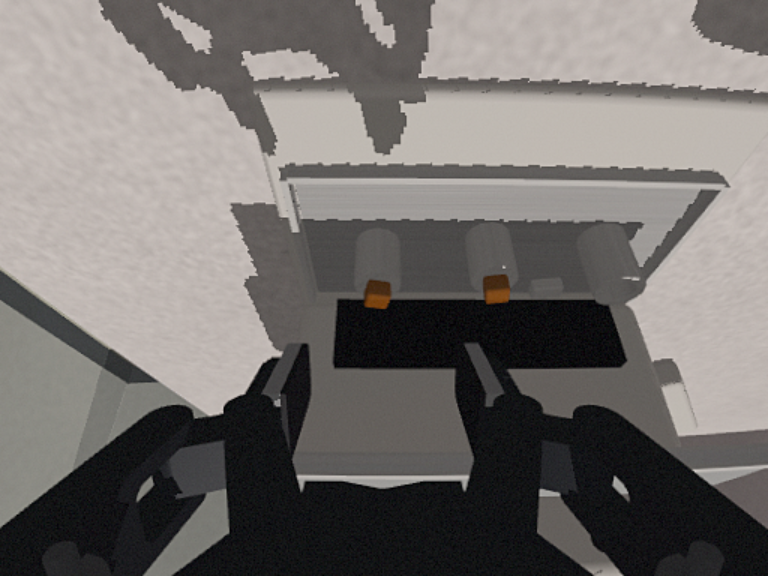

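Tray view: holders at (378,265) and (492,262), the grey open tube (sleeve) at (612,265), and the block at (545,287). The jaws are lined up on the left holder, so I'm going in.

Call:
play_rows --claw '[100,100,100,100,100]' --pt "0.002 -0.002 0.035" --pt "0.002 -0.002 0.035" --pt "0 0 0.035" --pt "0 0 0.021" --pt "0 0 0" --roll '[0,0,0,0,0]'

```text
time: 7.95
eef_pos: [0.6535, 0.1724, 0.0276]
ee_rot: [-179.8, 39.3, -97.7]
ft_force: [-0.1, 0.9, -0.1]
grip_width: 0.0516
```

Call:
play_rows --claw '[255,255,255,255,255]' --pt "0 0 0" --pt "0 0 0" --pt "0 0 0" --pt "0 0 0" --pt "0 0 0" --roll '[0,0,0,0,0]' --force 50

```text
time: 8.45
eef_pos: [0.6565, 0.1703, 0.0303]
ee_rot: [-179.5, 39.4, -97.8]
ft_force: [-2.2, -2.0, 7.6]
grip_width: 0.0253
```

```bash
python3 - <<'E'
from h import *
s=bot.sense(); print(s["eef_pos"],s["ee_rot"],s["ft_force"],s["grip_width"],go(grasp([.6505,.1634,.040])).round(4))
E
```

```text
[0.6565219  0.17027307 0.03032146] [-179.45556692   39.42523753  -97.75576633] [-2.22135512 -2.00207231  7.58286883] 0.025335833397173754 [-0.0003  0.0049  0.0066]
```

```bash
python3 - <<'E'
from h import *
i=snapshot("wrist"); cv2.imwrite("pics/w3.png",cv2.resize(i[120:384,100:452],(704,528))[:,:,::-1])
E
```

```text
(no output)
```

View pics/w3.png

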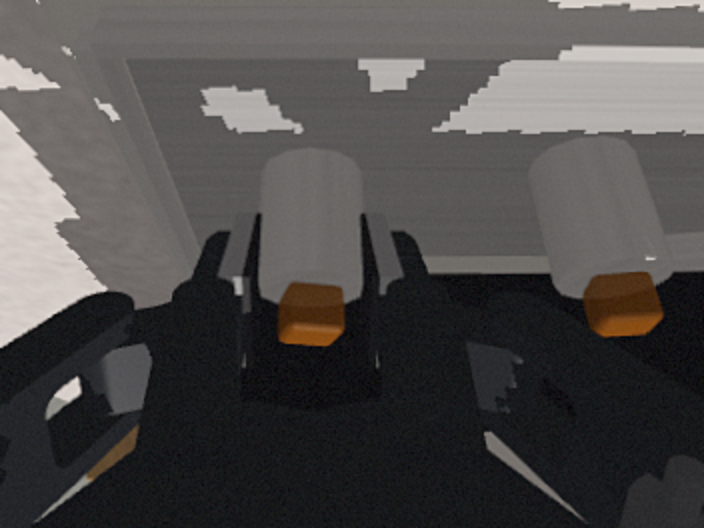

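The pads hold the holder squarely and it is upright. I'll retreat along the tool axis.

Call:
play_rows --claw '[255,255,255,255,255]' --pt "0 0 -0.015" --pt "0 0 -0.03" --pt "0 0 -0.04" --pt "0 0 -0.045" --pt "0 0 -0.045" --roll '[0,0,0,0,0]'

```text
time: 9.0
eef_pos: [0.6386, 0.0596, 0.1651]
ee_rot: [-179.6, 39.3, -97.8]
ft_force: [1.5, -0.2, -0.2]
grip_width: 0.0255
```

```bash
python3 - <<'E'
from h import *
s=bot.sense(); T=tool(s); print(s["eef_pos"],s["ee_rot"],s["ft_force"],s["grip_width"],s["joint_positions"].round(1))
i=snapshot("wrist"); cv2.imwrite("pics/w4.png",i[:,:,::-1])
m=cv2.inRange(cv2.cvtColor(i,cv2.COLOR_RGB2HSV),(3,120,40),(17,255,255))
k,l,st,ce=cv2.connectedComponentsWithStats(m)
for a,b in zip(st[1:],ce[1:]):
    if a[4]>20: print(a,b.round(1),plane("wrist",b,.052,T).round(4))
# tote geometry from mask of top view: dark grey region
t=cv2.imread("pics/top0.png"); g=cv2.cvtColor(t,cv2.COLOR_BGR2GRAY)
m=cv2.inRange(g,0,95); m[:, :315]=0; m[:,400:]=0; m[:170]=0; m[270:]=0
cs,_=cv2.findContours(m,cv2.RETR_EXTERNAL,2); c=max(cs,key=cv2.contourArea)
bx=cv2.boxPoints(cv2.minAreaRect(c)); print(bx)
for p in bx: print(plane("top",p,.03).round(4))
# spigot in top: bright blob within tote
r=t[190:215,340:375]; print(cv2.cvtColor(r,cv2.COLOR_BGR2GRAY)[::2,::2])
E
```

```text
[0.63858886 0.05962908 0.16512437] [-179.60625079   39.28733816  -97.79423284] [ 1.47185858 -0.24854666 -0.20385821] 0.025480151611228054 [-13.7  26.6  -9.2  58.5  39.1 -97.2]
[317 175  14  16 204] [323.4 182.4] [0.582  0.1664 0.052 ]
[240 261  32  18 494] [255.5 270.5] [0.6907 0.4292 0.052 ]
[176 262  13  11  76] [181.1 266.3] [0.8207 0.3922 0.052 ]
[240 281  32  12 200] [254.  287.5] [0.7094 0.5388 0.052 ]
[[321.39005 256.44183]
 [327.8049  178.18074]
 [392.6968  183.49976]
 [386.28195 261.76086]]
[ 0.3835 -0.1996  0.03  ]
[ 0.5843 -0.216   0.03  ]
[ 0.5745 -0.3846  0.03  ]
[ 0.374  -0.3636  0.03  ]
[[ 77  77  80  77  76  78  76  78  78  77  77  74  76  76  78  77  80  74]
 [ 77  79  74  79  76  79  76  78  77  77  75  75  78  77  76  74  78  76]
 [ 79  77  78  76  78  79  77  79  78  81  80  77  74  77  78  76  79  78]
 [ 81  78  76  76  78  77  76  78  77  77  77  74  79  79  79  78  76  71]
 [ 81  82  79  78  80  77  74  75  41  73  79  73  77  76  77  76  78  76]
 [ 79  79  76  77  77  38  17  16  58 134 106  60  71  76  77  77  77  77]
 [ 80  78  79  77  80  26  18  57 128 137 141  28  33  79  79  75  78  76]
 [ 79  80  77  76  81  19  21  69  83 134 115  18  33  80  78  77  76  77]
 [ 81  77  81  80  77  35  29  55  70  33  14  13  33  75  80  75  74  76]
 [ 79  77  77  81  76  77  79  80  76  76  65  55  63  79  78  78  77  73]
 [ 82  78  78  79  78  80  78  78  77  79  77  78  80  80  79  76  81  76]
 [ 79  76  82  79  77  80  77  79  77  81  77  79  78  79  76  76  75  78]
 [ 80  77  78  80  81  78  79  78  78  78  76  77  78  77  80  77  78  75]]
```

The holder is lifted. The width reading is just biased low, since 28 mm reads 25.5. The tote centre is ≈(0.4785,−0.2915), yaw ≈−3°. Holder goals are (0.445,−0.255) and (0.445,−0.325).

```bash
python3 - <<'E'
from h import *
g=np.array([.4495,-.248,.0]); print(go(g+[0,0,.16]).round(4)); R_=tool()[:3,:3]
print("down 0.1:",(R_.T@[0,0,-.1]).round(4), R_.round(4))
E
```

```text
[ 0.2599  0.1467 -0.2001]
down 0.1: [0.0633 0.0013 0.0774] [[-0.103  -0.9896  0.1007]
 [-0.7677  0.1435  0.6246]
 [-0.6325 -0.013  -0.7744]]
```

Call:
play_rows --claw '[255,255,255,255,255]' --pt "0.0325 0.0183 -0.025" --pt "0.0325 0.0183 -0.025" --pt "0.0325 0.0183 -0.025" --pt "0.0325 0.0183 -0.025" --pt "0.0325 0.0183 -0.025" --roll '[0,0,0,0,0]'

```text
time: 9.55
eef_pos: [0.5188, -0.1309, 0.1571]
ee_rot: [-179.6, 39.3, -97.8]
ft_force: [0.3, -0.2, -1.2]
grip_width: 0.0255
```

Call:
play_rows --claw '[255,255,255,255,255]' --pt "0.0325 0.0183 -0.025" --pt "0.0325 0.0183 -0.025" --pt "0.0325 0.0183 -0.025" --pt "0 0 0" --pt "0 0 0" --roll '[0,0,0,0,0]'

```text
time: 10.05
eef_pos: [0.4481, -0.2444, 0.1526]
ee_rot: [-179.6, 39.3, -98.0]
ft_force: [0.0, -0.1, -1.2]
grip_width: 0.0247
```

```bash
python3 - <<'E'
from h import *
s=bot.sense(); T=tool(s); np.save("T5.npy",T);print(s["eef_pos"],s["ee_rot"],s["ft_force"],s["grip_width"],s["joint_positions"].round(1))
i=snapshot("wrist"); cv2.imwrite("pics/w5.png",i[:,:,::-1])
cv2.imwrite("pics/w5b.png",cv2.resize(i,(768,576))[:,:,::-1])
print(go([.4495,-.248,.028]).round(4), proj("wrist",[.525,-.292,.036],T),proj("wrist",[.5234,-.2938,.005],T))
E
```

```text
[ 0.44807643 -0.24443425  0.15259806] [-179.61317527   39.29100467  -97.96340918] [ 0.02814943 -0.05142089 -1.1747181 ] 0.024702902235802154 [ -47.3   31.8   -4.5   80.8   29.6 -136.5]
[ 0.0824 -0.0011  0.0936] [135.71865099  62.55693268] [147.26289699  37.17250093]
```

View pics/w5b.png

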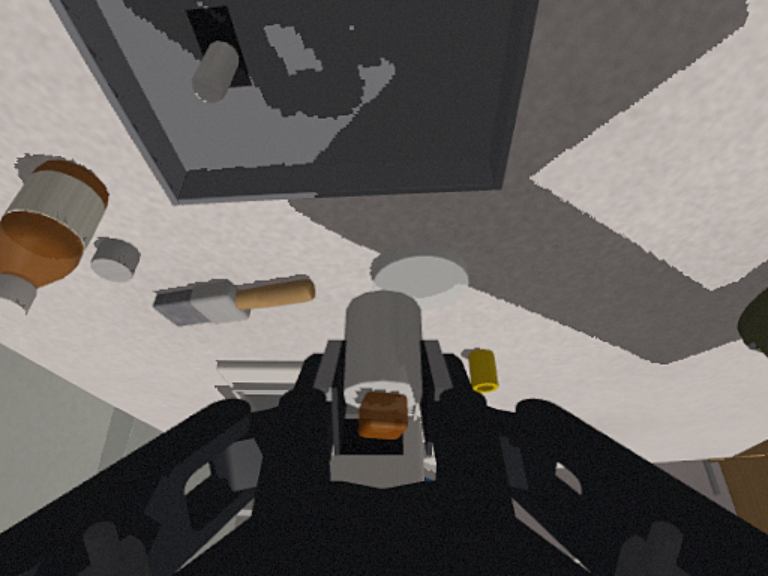

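Tote view: the spigot is at (213,70) with its top at ≈(209,90), and the slot runs (207,8)–(238,85). The holder is held straight. Descending.

Call:
play_rows --claw '[255,255,255,255,255]' --pt "0.0205 0 0.0234" --pt "0.0205 0 0.0234" --pt "0.0205 0 0.0234" --pt "0.0185 0 0.0214" --pt "0 0 0" --roll '[0,0,0,0,0]'

```text
time: 10.6
eef_pos: [0.4471, -0.2439, 0.0283]
ee_rot: [-180.0, 39.5, -97.9]
ft_force: [-0.0, 0.3, -1.1]
grip_width: 0.0247
```

```bash
python3 - <<'E'
from h import *
s=bot.sense(); print(s["eef_pos"],s["ee_rot"],s["ft_force"],s["grip_width"])
T=np.load("T5.npy")
print("spig",plane("wrist",(139.5,59),.036,T),"slot",plane("wrist",(208/1.5,8/1.5),.005,T),plane("wrist",(236/1.5,86/1.5),.005,T))
for p in((178,203),(503,189)): print("rim +y corners",plane("wrist",(p[0]/1.5,p[1]/1.5),.03,T))
E
```

```text
[ 0.44714632 -0.24387041  0.02832154] [-179.97832737   39.48214627  -97.86560642] [-0.01577868  0.34927663 -1.13010926] 0.02471491871482407
spig [ 0.52119653 -0.29405844  0.036     ] slot [ 0.51974258 -0.3162752   0.005     ] [ 0.52245377 -0.27701805  0.005     ]
rim +y corners [ 0.57792784 -0.22362893  0.03      ]
rim +y corners [ 0.38371209 -0.20716249  0.03      ]
```

Call:
play_rows --claw '[255,255,255,255]' --pt "0.0009 0 0.0012" --pt "0.0009 0 0.0012" --pt "0.0006 0 0.0008" --pt "0 0 0" --roll '[0,0,0,0]'

```text
time: 11.0
eef_pos: [0.4488, -0.2471, 0.0277]
ee_rot: [-179.6, 39.3, -97.7]
ft_force: [0.3, 0.8, -0.8]
grip_width: 0.025
```

Call:
play_rows --claw '[255,255]' --pt "0.0006 0 0.0008" --pt "0 0 0" --roll '[0,0]'

```text
time: 11.2
eef_pos: [0.4484, -0.2468, 0.0261]
ee_rot: [-179.6, 39.3, -97.8]
ft_force: [0.8, 1.5, -0.4]
grip_width: 0.0251
```

Call:
play_rows --claw '[255,255]' --pt "0.0006 0 0.0008" --pt "0 0 0" --roll '[0,0]'

```text
time: 11.4
eef_pos: [0.4482, -0.2466, 0.0247]
ee_rot: [-179.7, 39.3, -97.8]
ft_force: [0.7, -0.3, 0.0]
grip_width: 0.0252
```

Call:
play_rows --claw '[255,255]' --pt "0.0006 0 0.0008" --pt "0 0 0" --roll '[0,0]'

```text
time: 11.6
eef_pos: [0.4482, -0.2465, 0.0237]
ee_rot: [-179.7, 39.3, -97.8]
ft_force: [-0.2, 0.5, 0.0]
grip_width: 0.0248
```

Call:
play_rows --claw '[255,255]' --pt "0.0006 0 0.0008" --pt "0 0 0" --roll '[0,0]'

```text
time: 11.8
eef_pos: [0.4483, -0.2465, 0.0233]
ee_rot: [-179.7, 39.3, -97.8]
ft_force: [-0.8, -0.3, 4.7]
grip_width: 0.0248
```

Contact at the predicted height. Releasing and retreating.

Call:
play_rows --claw '[100,100,100,100]' --pt "0 0 0" --pt "0 0 0" --pt "0 0 0" --pt "0 0 -0.01" --roll '[0,0,0,0]'

```text
time: 12.2
eef_pos: [0.4468, -0.2518, 0.0301]
ee_rot: [-179.8, 39.4, -97.8]
ft_force: [0.5, 0.1, 0.5]
grip_width: 0.052
```

Call:
play_rows --claw '[100,100,100,100,100]' --pt "0 0 -0.03" --pt "0 0 -0.04" --pt "0 0 -0.045" --pt "0 0 -0.045" --pt "0 0 0" --roll '[0,0,0,0,0]'

```text
time: 12.7
eef_pos: [0.4337, -0.3583, 0.1591]
ee_rot: [-179.2, 39.0, -97.7]
ft_force: [0.7, -0.3, -0.2]
grip_width: 0.0518
```

```bash
python3 - <<'E'
from h import *
s=bot.sense(); T=tool(s); print(s["eef_pos"],s["ee_rot"],s["ft_force"],s["grip_width"])
i=snapshot("wrist"); cv2.imwrite("pics/w6.png",i[:,:,::-1])
m=cv2.inRange(cv2.cvtColor(i,cv2.COLOR_RGB2HSV),(3,120,40),(17,255,255))
k,l,st,ce=cv2.connectedComponentsWithStats(m)
for a,b in zip(st[1:],ce[1:]):
    if a[4]>20: print(a,b.round(1),plane("wrist",b,.045,T).round(4))
print(go(grasp([.582,.1666,.041],.12)).round(4))
E
```

```text
[ 0.43365438 -0.35830693  0.15907419] [-179.21490649   38.95448039  -97.70474099] [ 0.68393111 -0.25921018 -0.15949748] 0.051795067175520265
[ 81 174  37  18 239] [101.1 180.2] [ 0.6117 -0.2866  0.045 ]
[250 178  15  16 193] [257.5 186. ] [ 0.4474 -0.2545  0.045 ]
[  67  205   42   35 1091] [ 86.4 220.7] [ 0.6857 -0.2054  0.045 ]
[195 225  26  12 138] [211.2 230. ] [ 0.5242 -0.1607  0.045 ]
[179 228  13  12  75] [184.  232.7] [ 0.5647 -0.1569  0.045 ]
[221 295   8   7  44] [224.8 298.5] [0.5895 0.1982 0.045 ]
[467 301  45  51 908] [493.4 323. ] [-0.3247  0.7441  0.045 ]
[-0.3448 -0.0721  0.3289]
```

Call:
play_rows --claw '[100,100,100,100,100]' --pt "-0.0345 -0.0072 0.0329" --pt "-0.0345 -0.0072 0.0329" --pt "-0.0345 -0.0072 0.0329" --pt "-0.0345 -0.0072 0.0329" --pt "-0.0345 -0.0072 0.0329" --roll '[0,0,0,0,0]'

```text
time: 13.25
eef_pos: [0.501, -0.1199, 0.1357]
ee_rot: [-179.8, 39.4, -97.9]
ft_force: [0.8, 0.5, -0.3]
grip_width: 0.0518
```

Call:
play_rows --claw '[100,100,100,100,100]' --pt "-0.0345 -0.0072 0.0329" --pt "-0.0345 -0.0072 0.0329" --pt "-0.0345 -0.0072 0.0329" --pt "-0.0345 -0.0072 0.0329" --pt "0 0 0" --roll '[0,0,0,0,0]'

```text
time: 13.75
eef_pos: [0.5552, 0.0674, 0.1217]
ee_rot: [-179.7, 39.4, -97.4]
ft_force: [-0.0, -0.9, 0.1]
grip_width: 0.0521
```

```bash
python3 - <<'E'
from h import *
s=bot.sense(); T=tool(s); print(s["eef_pos"],s["ee_rot"],s["ft_force"],s["grip_width"])
i=snapshot("wrist"); cv2.imwrite("pics/w7.png",i[:,:,::-1])
m=cv2.inRange(cv2.cvtColor(i,cv2.COLOR_RGB2HSV),(3,120,40),(17,255,255))
k,l,st,ce=cv2.connectedComponentsWithStats(m)
for a,b in zip(st[1:],ce[1:]):
    if a[4]>20: print(a,b.round(1),plane("wrist",b,.052,T).round(4))
print(go(grasp([.582,.1666,.041])).round(4),proj("wrist",[.509,.176,.054],T))
cv2.imwrite("pics/w7c.png",cv2.resize(i[100:300,180:480],(750,500))[:,:,::-1])
E
```

```text
[0.55519146 0.06742968 0.12168272] [-179.7224371    39.41145644  -97.41202824] [-0.02164303 -0.92176834  0.10661104] 0.05210277114820084
[234 212  17  17 232] [241.8 220.2] [0.5819 0.1665 0.052 ]
[-0.0296 -0.0131  0.1473] [317.54554558 222.02626408]
```

View pics/w7c.png

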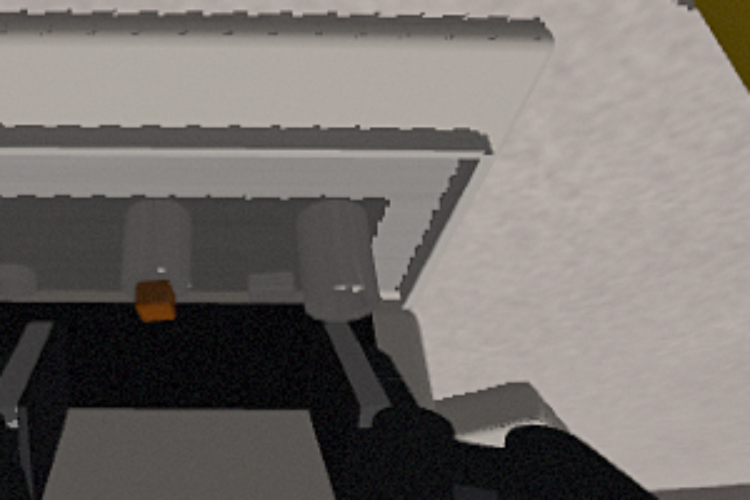

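Crop: remaining holder at (157,250), small block (270,283), small ring (15,275), and the tall grey open tube (sleeve) at (340,260), so the sleeve is confirmed. Grasping holder B.

Call:
play_rows --claw '[100,100,100,100,100]' --pt "-0.015 -0.0065 0.01" --pt "-0.0146 -0.0066 0.017" --pt "0 0 0.04" --pt "0 0 0.04" --pt "0 0 0.04" --roll '[0,0,0,0,0]'

```text
time: 14.3
eef_pos: [0.586, 0.1742, 0.026]
ee_rot: [-179.7, 39.3, -97.9]
ft_force: [0.3, -0.0, -0.4]
grip_width: 0.0519
```

Call:
play_rows --claw '[100,255,255,255,255]' --pt "0 0 0" --pt "0 0 0" --pt "0 0 0" --pt "0 0 0" --pt "0 0 0" --roll '[0,0,0,0,0]'

```text
time: 14.8
eef_pos: [0.5873, 0.1735, 0.0284]
ee_rot: [-179.5, 39.3, -97.8]
ft_force: [-0.6, -0.1, -0.6]
grip_width: 0.0252
```

```bash
python3 - <<'E'
from h import *
s=bot.sense(); T=tool(s); print(s["eef_pos"],s["ee_rot"],s["ft_force"],s["grip_width"],go(grasp([.582,.1666,.041])).round(4))
i=snapshot("wrist"); cv2.imwrite("pics/w8.png",i[:,:,::-1])
m=cv2.inRange(cv2.cvtColor(i,cv2.COLOR_RGB2HSV),(3,120,40),(17,255,255))
k,l,st,ce=cv2.connectedComponentsWithStats(m)
for a,b in zip(st[1:],ce[1:]):
    if a[4]>20: print(a,b.round(1),plane("wrist",b,.052,T).round(4))
j=cv2.imread("pics/w4.png")
E
```

```text
[0.58727018 0.17350403 0.02839127] [-179.54321063   39.31094012  -97.80752239] [-0.64993154 -0.05618723 -0.62719193] 0.02520361768140555 [-0.0021  0.0042  0.0044]
[238 266  34  32 941] [254.6 282.1] [0.5865 0.1652 0.052 ]
```

Call:
play_rows --claw '[255,255,255,255,255]' --pt "0 0 -0.015" --pt "0 0 -0.03" --pt "0 0 -0.04" --pt "0 0 -0.045" --pt "0 0 -0.045" --roll '[0,0,0,0,0]'

```text
time: 15.35
eef_pos: [0.5697, 0.0637, 0.1645]
ee_rot: [-179.6, 39.3, -97.8]
ft_force: [1.0, 0.1, -0.9]
grip_width: 0.0252
```

```bash
python3 - <<'E'
from h import *
s=bot.sense(); print(s["eef_pos"],s["ee_rot"],s["ft_force"],s["grip_width"]); print(go([.450,-.317,.15]).round(4))
E
```

```text
[0.56973331 0.06372825 0.16449093] [-179.63859339   39.31106207  -97.77942813] [ 1.00933478  0.07569883 -0.93010219] 0.025205631937147744
[ 0.3136  0.0656 -0.2385]
```

Call:
play_rows --claw '[255,255,255,255,255]' --pt "0.0348 0.0073 -0.0265" --pt "0.0348 0.0073 -0.0265" --pt "0.0348 0.0073 -0.0265" --pt "0.0348 0.0073 -0.0265" --pt "0.0348 0.0073 -0.0265" --roll '[0,0,0,0,0]'

```text
time: 15.85
eef_pos: [0.503, -0.1485, 0.1554]
ee_rot: [-179.6, 39.3, -97.8]
ft_force: [0.2, -0.2, -0.4]
grip_width: 0.0254
```

Call:
play_rows --claw '[255,255,255,255,255]' --pt "0.0348 0.0073 -0.0265" --pt "0.0348 0.0073 -0.0265" --pt "0.0348 0.0073 -0.0265" --pt "0.0348 0.0073 -0.0265" --pt "0 0 0" --roll '[0,0,0,0,0]'

```text
time: 16.35
eef_pos: [0.4488, -0.3209, 0.1476]
ee_rot: [-179.7, 39.2, -98.1]
ft_force: [1.5, 0.1, -1.6]
grip_width: 0.0254
```

```bash
python3 - <<'E'
from h import *
s=bot.sense(); T=tool(s); np.save("T9.npy",T);print(s["eef_pos"],s["ee_rot"],s["ft_force"],s["grip_width"],s["joint_positions"].round(1)); print(go([.450,-.317,.026]).round(4))
i=snapshot("wrist"); cv2.imwrite("pics/w9.png",i[:,:,::-1])
E
```

```text
[ 0.44878023 -0.32089738  0.14757954] [-179.65662178   39.20254585  -98.11824958] [ 1.45805994  0.11183551 -1.5735487 ] 0.025417877643542225 [ -51.7   38.5    6.1   86.7   27.5 -140.7]
[ 0.0737 -0.0001  0.0968]
```

Call:
play_rows --claw '[255,255,255,255,255]' --pt "0.0185 0 0.0242" --pt "0.0185 0 0.0242" --pt "0.0185 0 0.0242" --pt "0.0182 0 0.0242" --pt "0 0 0" --roll '[0,0,0,0,0]'

```text
time: 16.9
eef_pos: [0.45, -0.3084, 0.0242]
ee_rot: [180.0, 39.5, -97.9]
ft_force: [-0.4, 0.4, -0.5]
grip_width: 0.0254
```

Call:
play_rows --claw '[255,255]' --pt "0.0006 0 0.0008" --pt "0 0 0" --roll '[0,0]'

```text
time: 17.1
eef_pos: [0.4523, -0.3117, 0.0277]
ee_rot: [-179.5, 39.3, -97.7]
ft_force: [-0.2, -0.3, -0.2]
grip_width: 0.0253
```

Call:
play_rows --claw '[255,255]' --pt "0.0006 0 0.0008" --pt "0 0 0" --roll '[0,0]'

```text
time: 17.3
eef_pos: [0.4521, -0.3119, 0.0261]
ee_rot: [-179.6, 39.2, -97.7]
ft_force: [0.6, 0.1, -1.4]
grip_width: 0.0252
```

Call:
play_rows --claw '[255,255]' --pt "0.0006 0 0.0008" --pt "0 0 0" --roll '[0,0]'

```text
time: 17.5
eef_pos: [0.4516, -0.3114, 0.0242]
ee_rot: [-179.6, 39.3, -97.8]
ft_force: [-0.1, -0.1, -0.2]
grip_width: 0.0255
```

Call:
play_rows --claw '[255,255]' --pt "0.0006 0 0.0008" --pt "0 0 0" --roll '[0,0]'

```text
time: 17.7
eef_pos: [0.4514, -0.3112, 0.0228]
ee_rot: [-179.7, 39.3, -97.8]
ft_force: [0.5, -0.7, -1.5]
grip_width: 0.0249
```

Call:
play_rows --claw '[255,255]' --pt "0.0006 0 0.0008" --pt "0 0 0" --roll '[0,0]'

```text
time: 17.9
eef_pos: [0.4514, -0.3111, 0.0217]
ee_rot: [-179.7, 39.3, -97.8]
ft_force: [0.3, 0.4, -0.8]
grip_width: 0.0256
```

Call:
play_rows --claw '[255,255]' --pt "0.0006 0 0.0008" --pt "0 0 0" --roll '[0,0]'

```text
time: 18.1
eef_pos: [0.4516, -0.3111, 0.0211]
ee_rot: [-179.7, 39.3, -97.8]
ft_force: [-0.6, -0.1, 1.3]
grip_width: 0.0251
```

Call:
play_rows --claw '[255,255]' --pt "0.0004 0 0.0005" --pt "0 0 0" --roll '[0,0]'

```text
time: 18.3
eef_pos: [0.4516, -0.3111, 0.0211]
ee_rot: [-179.7, 39.3, -97.8]
ft_force: [-2.0, 0.6, 5.7]
grip_width: 0.0253
```

Call:
play_rows --claw '[100,100,100,100]' --pt "0 0 0" --pt "0 0 0" --pt "0 0 0" --pt "0 0 -0.01" --roll '[0,0,0,0]'

```text
time: 18.7
eef_pos: [0.4501, -0.3163, 0.0275]
ee_rot: [-179.8, 39.4, -97.8]
ft_force: [0.5, -0.1, -0.4]
grip_width: 0.0519
```

Call:
play_rows --claw '[100,100,100,100,100]' --pt "0 0 -0.03" --pt "0 0 -0.04" --pt "0 0 -0.045" --pt "0 0 -0.045" --pt "0 0 0" --roll '[0,0,0,0,0]'

```text
time: 19.2
eef_pos: [0.4365, -0.423, 0.1568]
ee_rot: [-179.2, 38.9, -97.7]
ft_force: [0.2, -0.4, -0.3]
grip_width: 0.0521
```

```bash
python3 - <<'E'
from h import *
s=bot.sense(); T=tool(s); np.save("T10.npy",T); print(s["eef_pos"],s["ee_rot"],s["ft_force"],s["grip_width"])
i=snapshot("wrist"); cv2.imwrite("pics/w10.png",i[:,:,::-1])
t=snapshot("top"); cv2.imwrite("pics/top10.png",t[:,:,::-1])
for n,im in(("wrist",i),("top",t)):
  m=cv2.inRange(cv2.cvtColor(im,cv2.COLOR_RGB2HSV),(3,120,40),(17,255,255))
  k,l,st,ce=cv2.connectedComponentsWithStats(m)
  for a,b in zip(st[1:],ce[1:]):
    if a[4]>20: 
      p=plane(n,b,.045,T)
      if .35<p[0]<.65 and -.4<p[1]<-.2: print(n,a,b.round(1),p.round(4))
print(go(grasp([.509,.176,.041],.12)).round(4))
print("spigot px in this view",proj("wrist",[.523,-.293,.036],T))
E
```

```text
[ 0.43646752 -0.42300689  0.15680079] [-179.22518646   38.91948717  -97.71042166] [ 0.17159441 -0.38140298 -0.32819671] 0.05207903230660061
wrist [250 181  14  16 190] [256.8 188.1] [ 0.451  -0.3188  0.045 ]
wrist [109 203  32  15 184] [126.1 207.5] [ 0.6129 -0.299   0.045 ]
wrist [261 211  13  13 131] [266.8 217. ] [ 0.4473 -0.2557  0.045 ]
top [341 228   7   7  32] [344.1 231. ] [ 0.4481 -0.2541  0.045 ]
top [367 228   6   6  33] [369.6 230.4] [ 0.451  -0.3183  0.045 ]
[-0.3941  0.0121  0.3644]
spigot px in this view [199.87612384 198.89390608]
```

Both holders stand at (0.448,−0.255) and (0.451,−0.319), and two cameras agree. Next I'll look closely at the spigot.

```bash
python3 - <<'E'
import cv2,numpy as np
w=cv2.imread("pics/w10.png")[150:230,160:240]; t=cv2.imread("pics/top10.png")[180:220,337:377]
cv2.imwrite("pics/sp.png",np.hstack([cv2.resize(w,(400,400),interpolation=cv2.INTER_CUBIC),cv2.resize(t,(400,400),interpolation=cv2.INTER_CUBIC)]))
E
```

```text
(no output)
```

View pics/sp.png

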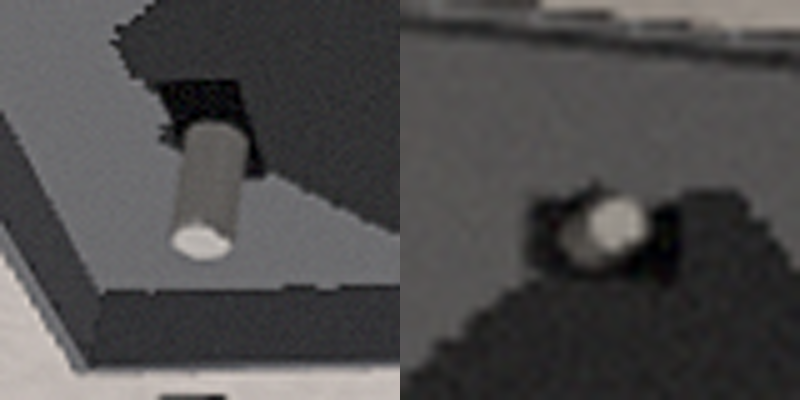

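```bash
python3 - <<'E'
from h import *
T=np.load("T10.npy")
a=(200.0,197.6); b=(358.05,201.75)
print("wrist",plane("wrist",a,.036,T),"top",plane("top",b,.036),"tri",tri([ray("wrist",a,T),ray("top",b)]))
# slot in top: dark cols 527..682, row ~238
for x in (527,682): print("slot end",plane("top",(337+(x-400)/10-.45,180+23.8-.45),.005))
# holder block check of camera bias: same sensors on holder (tri)
print(tri([ray("wrist",(256.8,188.1),T),ray("top",(369.6,230.4))]))
E
```

```text
wrist [ 0.52201819 -0.29568334  0.036     ] top [ 0.52389396 -0.29232951  0.036     ] tri [ 0.52368956 -0.29269839  0.0339427 ]
slot end [ 0.52292305 -0.27670722  0.005     ]
slot end [ 0.52391584 -0.31763089  0.005     ]
[ 0.45106501 -0.31841701  0.04475535]
```

Spigot estimate: (0.523,−0.2935), near the slot's middle. Views: the left one has the spigot top at (202,240), the right one at (615,222) in the dark slot. Now the sleeve.

Call:
play_rows --claw '[100,100,100,100,100]' --pt "-0.0358 0.001 0.0331" --pt "-0.0358 0.001 0.0331" --pt "-0.0358 0.001 0.0331" --pt "-0.0358 0.001 0.0331" --pt "-0.0358 0.001 0.0331" --roll '[0,0,0,0,0]'

```text
time: 19.8
eef_pos: [0.4638, -0.1725, 0.136]
ee_rot: [-179.8, 39.4, -97.9]
ft_force: [0.9, 0.2, 0.4]
grip_width: 0.0518
```

Call:
play_rows --claw '[100,100,100,100,100]' --pt "-0.0358 0.001 0.0331" --pt "-0.0358 0.001 0.0331" --pt "-0.0358 0.001 0.0331" --pt "-0.0358 0.001 0.0331" --pt "-0.02 0.001 0.02" --roll '[0,0,0,0,0]'

```text
time: 20.3
eef_pos: [0.4887, 0.0495, 0.1217]
ee_rot: [-179.9, 39.4, -97.7]
ft_force: [0.1, -1.1, -0.1]
grip_width: 0.0517
```

Call:
play_rows --claw '[100,100]' --pt "0 0 0" --pt "0 0 0" --roll '[0,0]'

```text
time: 20.5
eef_pos: [0.4895, 0.0466, 0.1219]
ee_rot: [-179.8, 39.3, -97.8]
ft_force: [-0.2, -0.4, -0.2]
grip_width: 0.052
```

```bash
python3 - <<'E'
from h import *
s=bot.sense(); T=tool(s); np.save("T11.npy",T); print(s["eef_pos"],s["ee_rot"],s["ft_force"],s["grip_width"])
print(go(grasp([.509,.176,.042])).round(4))
i=snapshot("wrist"); cv2.imwrite("pics/w11.png",i[:,:,::-1])
c=proj("wrist",[.509,.176,.033],T); print(c)
x,y=int(c[0])-60,int(c[1])-50; print(x,y)
j=cv2.resize(i[y:y+100,x:x+120],(720,600),interpolation=cv2.INTER_CUBIC)[:,:,::-1]
cv2.imwrite("pics/w11c.png",cv2.convertScaleAbs(j,alpha=2.0))
E
```

```text
[0.48952415 0.04658737 0.12194979] [-179.81819816   39.31644197  -97.75831989] [-0.19223797 -0.4037926  -0.1666589 ] 0.05199865835542538
[-0.0506 -0.0014  0.1638]
[254.03140037 217.69782888]
194 167
```

View pics/w11c.png

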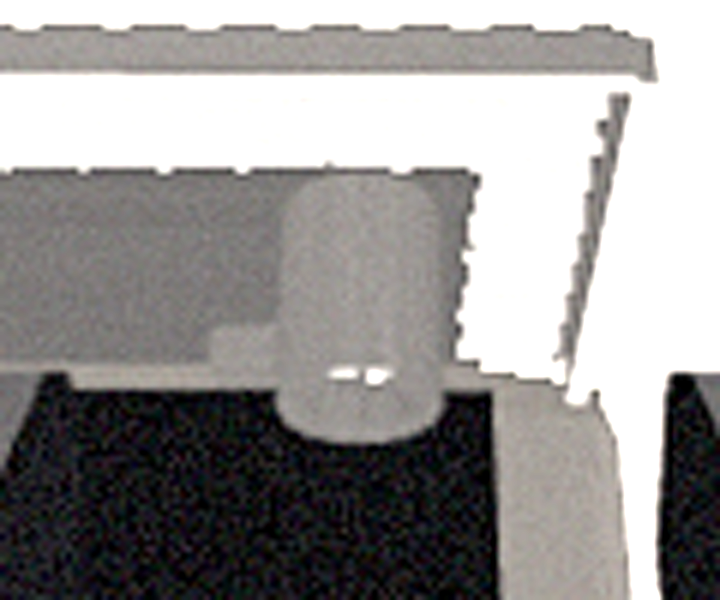

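The sleeve's column centre is at 360 in the crop, as predicted, with its bottom edge at row 172 and far top rim at row 443. Grasping it.

Call:
play_rows --claw '[100,100,100,100,100]' --pt "-0.025 -0.0014 0.02" --pt "-0.0256 0 0.025" --pt "0 0 0.04" --pt "0 0 0.04" --pt "0 0 0.0388" --roll '[0,0,0,0,0]'

```text
time: 21.05
eef_pos: [0.5137, 0.1862, 0.027]
ee_rot: [-179.6, 39.3, -97.9]
ft_force: [1.0, 0.2, -0.2]
grip_width: 0.0519
```

Call:
play_rows --claw '[100,100]' --pt "0 0 0" --pt "0 0 0" --roll '[0,0]'

```text
time: 21.25
eef_pos: [0.5122, 0.1859, 0.0271]
ee_rot: [-179.9, 39.3, -98.0]
ft_force: [0.3, -0.2, -0.1]
grip_width: 0.0517
```

Call:
play_rows --claw '[255,255,255,255,255]' --pt "0 0 0" --pt "0 0 0" --pt "0 0 0" --pt "0 0 0" --pt "0 0 0" --roll '[0,0,0,0,0]' --force 70

```text
time: 21.75
eef_pos: [0.5145, 0.186, 0.0293]
ee_rot: [-179.5, 39.4, -97.7]
ft_force: [0.2, -3.6, 6.6]
grip_width: 0.0277
```

```bash
python3 - <<'E'
from h import *
s=bot.sense(); print(s["eef_pos"],s["ee_rot"],s["ft_force"],s["grip_width"])
np.save("Tg.npy",tool(s))
T=np.load("T11.npy"); S=np.array([.509,.176,0]); o=T@np.array(get_calibration("wrist")["mount"]); d=S[:2]-o[:2,3]; d/=np.linalg.norm(d)
print("near bottom",proj("wrist",np.append(S[:2]-.015*d,.012),T),"far top",proj("wrist",np.append(S[:2]+.015*d,.054),T), "seen rows 195.2, 240.3")
for r,z,sg in((195.2,.012,.015),(240.3,.054,-.015)):
    p=plane("wrist",(254,r),z,T)[:2]+sg*d; print(p)
E
```

```text
[0.51448179 0.18604299 0.02928757] [-179.46452915   39.3560694   -97.73384102] [ 0.22557317 -3.60667628  6.60140242] 0.027728950829397657
near bottom [254.13176932 194.10736124] far top [253.92468661 241.15534385] seen rows 195.2, 240.3
[0.50944371 0.17811384]
[0.50860759 0.17381217]
```

Call:
play_rows --claw '[255,255,255,255,255]' --pt "0 0 -0.015" --pt "0 0 -0.03" --pt "0 0 -0.04" --pt "0 0 -0.045" --pt "0 0 -0.045" --roll '[0,0,0,0,0]'

```text
time: 22.25
eef_pos: [0.496, 0.0758, 0.1648]
ee_rot: [-179.7, 39.3, -97.8]
ft_force: [1.2, -0.3, -1.3]
grip_width: 0.0276
```

```bash
python3 - <<'E'
from h import *
s=bot.sense(); print(s["eef_pos"],s["ee_rot"],s["ft_force"],s["grip_width"]); print(go([.5244,-.2823,.14]).round(4))
E
```

```text
[0.49602612 0.07584811 0.1647822 ] [-179.68963891   39.29200868  -97.79539886] [ 1.21591491 -0.30243272 -1.29342253] 0.027648018090635315
[ 0.2873 -0.0778 -0.2027]
```

Call:
play_rows --claw '[255,255,255,255,255]' --pt "0.0359 -0.0097 -0.0253" --pt "0.0359 -0.0097 -0.0253" --pt "0.0359 -0.0097 -0.0253" --pt "0.0359 -0.0097 -0.0253" --pt "0.0359 -0.0097 -0.0253" --roll '[0,0,0,0,0]'

```text
time: 22.75
eef_pos: [0.5141, -0.1489, 0.1477]
ee_rot: [-179.7, 39.3, -97.8]
ft_force: [0.9, -0.3, -0.3]
grip_width: 0.0282
```

Call:
play_rows --claw '[255,255,255,255,255]' --pt "0.0359 -0.0097 -0.0253" --pt "0.0359 -0.0097 -0.0253" --pt "0.0359 -0.0097 -0.0253" --pt "0 0 0" --pt "0 0 0" --roll '[0,0,0,0,0]'

```text
time: 23.25
eef_pos: [0.5245, -0.282, 0.1374]
ee_rot: [-179.7, 39.4, -98.0]
ft_force: [-1.0, 0.8, -1.3]
grip_width: 0.028
```

Call:
play_rows --claw '[255,255]' --pt "0 0 0" --pt "0 0 0" --roll '[0,0]'

```text
time: 23.45
eef_pos: [0.5248, -0.2797, 0.1389]
ee_rot: [-179.7, 39.3, -97.7]
ft_force: [0.2, 0.1, -0.2]
grip_width: 0.0279
```

```bash
python3 - <<'E'
from h import *
s=bot.sense(); T=tool(s); np.save("T12.npy",T); print(s["eef_pos"],s["ee_rot"],s["ft_force"],s["grip_width"],s["joint_positions"].round(1)); print(go([.5244,-.2823,.065]).round(4))
i=snapshot("wrist"); cv2.imwrite("pics/w12.png",i[:,:,::-1])
S=T[:3,3]+[-.0005,-.010,-.0173]; print("sleeve bottom near px",proj("wrist",S-[0,.015,0],T),"spigot",proj("wrist",[.5239,-.2923,.036],T))
j=cv2.resize(i[0:240,120:400],(700,600),interpolation=cv2.INTER_CUBIC)[:,:,::-1]
cv2.imwrite("pics/w12c.png",cv2.convertScaleAbs(j,alpha=1.5))
E
```

```text
[ 0.52484671 -0.27972324  0.13889245] [-179.67373363   39.32195486  -97.73816521] [ 0.22672295  0.09200717 -0.16251442] 0.027937906493005968 [ -44.6   40.3    8.7   84.2   30.7 -133.9]
[0.0488 0.0004 0.0555]
sleeve bottom near px [249.92847077 191.45812229] spigot [254.90402816 102.13905713]
```

View pics/w12c.png

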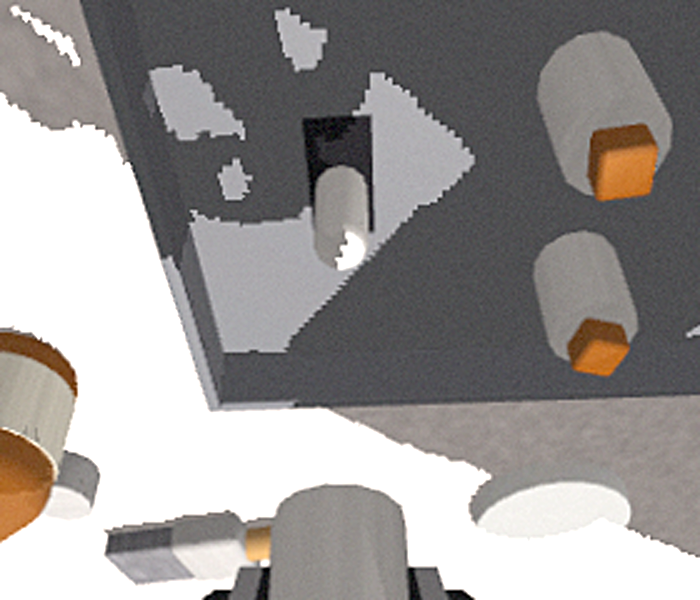

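Spigot top is at (340,250), the sleeve's bottom edge at (339,486), and both holders are upright. I'll work out the relative offset in this one camera.

```bash
python3 - <<'E'
from h import *
T=np.load("T12.npy"); o=(T@np.array(get_calibration("wrist")["mount"]))[:3,3]
f=lambda x,y:(120+(x+.5)/2.5-.5,(y+.5)/2.5-.5)
zb=T[2,3]-.0173
e=plane("wrist",f(339.5,486),zb,T); d=e[:2]-o[:2]; d/=np.linalg.norm(d)
S=e[:2]+.015*d; P=plane("wrist",f(340,249),.036,T)[:2]
# spigot base near-edge check: top arc at row 166 is on floor
q=plane("wrist",f(341,166),.005,T); d2=q[:2]-o[:2]; d2/=np.linalg.norm(d2); P2=q[:2]+.008*d2
print("sleeve",S,"offset to TCP",S-T[:2,3],"spigot top",P,"base",P2,"slot",plane("wrist",f(337,117),.005,T))
for Q in((.5239,-.2923),): print("top-cam")
print("delta sleeve->spigot", P-S, P2-S, "tool",(T[:3,:3].T@np.append(P-S,0)).round(4))
E
```

```text
sleeve [ 0.52396493 -0.28711904] offset to TCP [-0.00088178 -0.0073958 ] spigot top [ 0.52299958 -0.29467524] base [ 0.52297087 -0.29331285] slot [ 0.52090346 -0.31672699  0.005     ]
top-cam
delta sleeve->spigot [-0.00096535 -0.0075562 ] [-0.00099406 -0.00619381] tool [ 0.0059 -0.0001 -0.0048]
```

Call:
play_rows --claw '[255,255,255,255,255]' --pt "0.018 0.0003 0.0185" --pt "0.018 0.0003 0.0185" --pt "0.0175 0 0.0186" --pt "0 0 0" --pt "0 0 0" --roll '[0,0,0,0,0]'

```text
time: 24.0
eef_pos: [0.5238, -0.2861, 0.0622]
ee_rot: [-179.7, 39.4, -97.8]
ft_force: [0.1, -0.1, 0.1]
grip_width: 0.028
```

Call:
play_rows --claw '[255,255,255]' --pt "0 0 0" --pt "0 0 0" --pt "0 0 0" --roll '[0,0,0]'

```text
time: 24.3
eef_pos: [0.5244, -0.2875, 0.0626]
ee_rot: [-179.6, 39.3, -97.7]
ft_force: [-0.1, 0.9, -0.8]
grip_width: 0.0278
```

```bash
python3 - <<'E'
from h import *
s=bot.sense(); T=tool(s); np.save("T13.npy",T); print(s["eef_pos"],s["ee_rot"],s["ft_force"],s["grip_width"])
i=snapshot("wrist"); cv2.imwrite("pics/w13.png",i[:,:,::-1])
g=cv2.cvtColor(i,cv2.COLOR_RGB2GRAY)
print(proj("wrist",[.5232,-.2935,.036],T))
print(g[150:204:2,236:278:2])
E
```

```text
[ 0.52436684 -0.28745451  0.06262129] [-179.55352291   39.2545685   -97.72972854] [-0.06396178  0.91455873 -0.82559515] 0.027842527931380857
[256.36593436 196.41841748]
[[ 53  63  54  15  21  19 105 117 114 116 114 113 116 123 123  85  21  17
   35  68  66]
 [104  65  62  15   9 105 113 115 112 113 114 114 115 118 115 117  81  10
   34  65  65]
 [ 62  63  70  17  16 118 108 111 115 116 115 114 116 121 118 114 117  20
   32  67  63]
 [ 61  61  69  22  48 112 111 113 115 116 116 115 116 121 117 114 117  40
   32  66  69]
 [ 63  63  63  27  69 110 108 116 114 117 117 114 118 118 120 112 117  40
   27  66  62]
 [ 64  69  70  43  70 113 112 115 113 116 117 116 116 117 116 116 116  32
   31  67  64]
 [ 66  63  61  48  72 114 111 115 112 116 116 115 117 119 116 116 116  37
   21  70  66]
 [ 91  53  58  48  66 112 109 114 115 117 116 112 117 117 119 113 116  55
   26  67  66]
 [137 122 143 137  84 110 112 115 114 113 118 115 117 117 117 116 113  61
   16  68  64]
 [135 134 135 140  85 112 109 114 115 117 115 112 117 119 117 115 112  59
   13  69  66]
 [133 136 141  67  92 112 111 121 114 120
[... 772 characters left out ...]
5  58 112 113 118 133 125 120 121 121 122 114 117 112 111  95
   61  60  68]
 [ 65  64  64  57 109 122 132 202 193 107 113 109 111 111 112 113 110  96
   62  64  69]
 [ 63  65  64  61 110 179 222 203 208 102 110 114 112 111 112 113 112  80
   61  69  59]
 [ 65  62  61  70  87 150 112 110 115 116 114 112 112 113 114 109 109  60
   65  68  65]
 [ 63  95 117 117 116 113 113 114 119 115 115 113 115 116 114 119 120 112
   98  69  62]
 [112 117 115 115 114 116 116 116 112 118 116 114 115 113 117 116 118 112
  116 118  82]
 [114 113 115 117 113 115 113 117 118 117 117 119 115 113 115 115 117 112
  113 113 118]
 [111 114 115 115 116 112 114 115 117 117 117 114 114 117 118 117 115 115
  113 114 113]]
```

```bash
python3 - <<'E'
from h import *
T=np.load("T13.npy"); g=cv2.cvtColor(cv2.imread("pics/w13.png"),cv2.COLOR_BGR2GRAY)
print(g[140:152,254:262:2].T); print(g[188:200,246:272:4].T)
o=(T@np.array(get_calibration("wrist")["mount"]))[:3,3]
def near(px,z,r):
    e=plane("wrist",px,z,T)[:2]; d=e-o[:2]; d/=np.linalg.norm(d); return e+r*d
for r in(146,147,148,149): print("base",r,near((257,r),.005,.008))
for r in(193,194,195,196): print("sleeve",r,near((255.7,r),T[2,3]-.0173,.015))
for r in(186,188,190): print("taper start",r,near((257,r),.033,.008))
E
```

```text
[[ 27  28  13  21  23  14   3  53 118 124 116 115]
 [ 21  22  10  13  13   9  24  76 128 118 114 117]
 [ 25  29  20  19  21  16  17  68 125 117 113 115]
 [ 25  19  14  25  17  12  12  50 112 123 116 117]]
[[113 122 122 133 179 195 150 112 113 114 116 113]
 [133 159 202 216 203 124 110 114 114 119 116 115]
 [120 114 107 101 102 106 116 117 115 116 118 116]
 [121 116 109 114 114 110 112 117 113 113 114 113]
 [114 117 111 112 111 115 113 116 116 115 113 114]
 [112 114 113 113 113 112 109 115 119 116 116 116]
 [ 95  99  96  87  80  59  60  80 112 113 112 112]]
base 146 [ 0.52274169 -0.29460268]
base 147 [ 0.5228605  -0.29372216]
base 148 [ 0.52298027 -0.29283448]
base 149 [ 0.52310102 -0.29193956]
sleeve 193 [ 0.52327041 -0.29581625]
sleeve 194 [ 0.52339558 -0.29491153]
sleeve 195 [ 0.52352206 -0.29399747]
sleeve 196 [ 0.52364984 -0.29307391]
taper start 186 [ 0.52309796 -0.29162226]
taper start 188 [ 0.52336093 -0.2896723 ]
taper start 190 [ 0.52362918 -0.28768317]
```

Sleeve and spigot agree to about 1 mm (sleeve ≈(0.5234,−0.2949), spigot ≈(0.523,−0.2935)). I'll make a small correction, then lower gently while watching the force.

Call:
play_rows --claw '[255,255,255,255]' --pt "0.0018 0.0003 0.003" --pt "0.0019 0 0.003" --pt "0 0 0" --pt "0 0 0" --roll '[0,0,0,0]'

```text
time: 24.75
eef_pos: [0.5235, -0.2859, 0.0542]
ee_rot: [-179.7, 39.3, -97.8]
ft_force: [-0.8, -0.4, -0.6]
grip_width: 0.0281
```

Call:
play_rows --claw '[255,255,255]' --pt "0.0013 0 0.0015" --pt "0 0 0" --pt "0 0 0" --roll '[0,0,0]'

```text
time: 25.05
eef_pos: [0.5237, -0.2861, 0.0524]
ee_rot: [-179.7, 39.3, -97.8]
ft_force: [0.2, -0.1, -0.6]
grip_width: 0.0282
```

Call:
play_rows --claw '[255,255,255]' --pt "0.0013 0 0.0015" --pt "0 0 0" --pt "0 0 0" --roll '[0,0,0]'

```text
time: 25.35
eef_pos: [0.5236, -0.2862, 0.0504]
ee_rot: [-179.7, 39.3, -97.8]
ft_force: [-0.3, -0.2, -0.4]
grip_width: 0.0281
```

The bottom is below the spigot's top with no force, so it is entering. Continuing.

Call:
play_rows --claw '[255,255,255]' --pt "0.0013 0 0.0015" --pt "0 0 0" --pt "0 0 0" --roll '[0,0,0]'

```text
time: 25.65
eef_pos: [0.5236, -0.2862, 0.0485]
ee_rot: [-179.7, 39.3, -97.8]
ft_force: [-0.7, -0.3, -0.6]
grip_width: 0.0285
```

Call:
play_rows --claw '[255,255,255]' --pt "0.0013 0 0.0015" --pt "0 0 0" --pt "0 0 0" --roll '[0,0,0]'

```text
time: 25.95
eef_pos: [0.5236, -0.2863, 0.0464]
ee_rot: [-179.7, 39.3, -97.8]
ft_force: [-0.4, -0.1, -0.7]
grip_width: 0.0278
```

Call:
play_rows --claw '[255,255,255]' --pt "0.0013 0 0.0015" --pt "0 0 0" --pt "0 0 0" --roll '[0,0,0]'

```text
time: 26.25
eef_pos: [0.5237, -0.2863, 0.0445]
ee_rot: [-179.7, 39.3, -97.8]
ft_force: [0.5, 0.2, -1.7]
grip_width: 0.0281
```

Call:
play_rows --claw '[255,255,255,255]' --pt "0.0013 0 0.0015" --pt "0.0013 0 0.0015" --pt "0 0 0" --pt "0 0 0" --roll '[0,0,0,0]'

```text
time: 26.65
eef_pos: [0.5236, -0.2864, 0.0405]
ee_rot: [-179.7, 39.3, -97.8]
ft_force: [-0.0, 0.4, -0.7]
grip_width: 0.0277
```

Call:
play_rows --claw '[255,255,255,255]' --pt "0.0013 0 0.0015" --pt "0.0013 0 0.0015" --pt "0 0 0" --pt "0 0 0" --roll '[0,0,0,0]'

```text
time: 27.05
eef_pos: [0.5236, -0.2866, 0.0365]
ee_rot: [-179.7, 39.3, -97.8]
ft_force: [-0.3, -0.6, -0.4]
grip_width: 0.028
```

Call:
play_rows --claw '[255,255,255,255]' --pt "0.0013 0 0.0015" --pt "0.0013 0 0.0015" --pt "0 0 0" --pt "0 0 0" --roll '[0,0,0,0]'

```text
time: 27.45
eef_pos: [0.5236, -0.2867, 0.0325]
ee_rot: [-179.7, 39.3, -97.8]
ft_force: [-1.0, 0.8, -0.2]
grip_width: 0.0278
```

Call:
play_rows --claw '[255,255,255,255]' --pt "0.0013 0 0.0015" --pt "0.0013 0 0.0015" --pt "0 0 0" --pt "0 0 0" --roll '[0,0,0,0]'

```text
time: 27.85
eef_pos: [0.5236, -0.2867, 0.0285]
ee_rot: [-179.7, 39.3, -97.8]
ft_force: [0.1, 0.8, -1.8]
grip_width: 0.0279
```

Call:
play_rows --claw '[255,255,255]' --pt "0.0013 0 0.0015" --pt "0 0 0" --pt "0 0 0" --roll '[0,0,0]'

```text
time: 28.15
eef_pos: [0.5237, -0.2867, 0.0265]
ee_rot: [-179.7, 39.3, -97.8]
ft_force: [0.4, 2.0, -2.1]
grip_width: 0.0279
```

Call:
play_rows --claw '[255,255,255]' --pt "0.0013 0 0.0015" --pt "0 0 0" --pt "0 0 0" --roll '[0,0,0]'

```text
time: 28.45
eef_pos: [0.5237, -0.2867, 0.0246]
ee_rot: [-179.7, 39.3, -97.8]
ft_force: [0.3, 2.0, -1.4]
grip_width: 0.0285
```

Call:
play_rows --claw '[255,255,255]' --pt "0.001 0 0.0012" --pt "0 0 0" --pt "0 0 0" --roll '[0,0,0]'

```text
time: 28.75
eef_pos: [0.5237, -0.2868, 0.0231]
ee_rot: [-179.7, 39.3, -97.8]
ft_force: [0.9, 3.9, -0.3]
grip_width: 0.0284
```

Call:
play_rows --claw '[255,255]' --pt "0.0006 0 0.0008" --pt "0 0 0" --roll '[0,0]'

```text
time: 28.95
eef_pos: [0.5238, -0.2867, 0.0224]
ee_rot: [-179.7, 39.3, -97.8]
ft_force: [-0.0, 3.4, 1.4]
grip_width: 0.0279
```

Call:
play_rows --claw '[255,255]' --pt "0.0004 0 0.0005" --pt "0 0 0" --roll '[0,0]'

```text
time: 29.15
eef_pos: [0.5238, -0.2867, 0.0223]
ee_rot: [-179.7, 39.4, -97.8]
ft_force: [-1.7, 3.3, 6.3]
grip_width: 0.0283
```

Call:
play_rows --claw '[255,255]' --pt "0.0004 0 0.0005" --pt "0 0 0" --roll '[0,0]'

```text
time: 29.35
eef_pos: [0.5238, -0.2867, 0.0223]
ee_rot: [-179.7, 39.4, -97.8]
ft_force: [-3.3, 2.5, 9.2]
grip_width: 0.0282
```

Stopped at the predicted height with force rising. A firm press now.

Call:
play_rows --claw '[255,255]' --pt "0.001 0 0.0012" --pt "0 0 0" --roll '[0,0]'

```text
time: 29.55
eef_pos: [0.5238, -0.2867, 0.0222]
ee_rot: [-179.6, 39.4, -97.9]
ft_force: [-5.1, 2.2, 18.0]
grip_width: 0.0281
```

Call:
play_rows --claw '[255,255,255]' --pt "0.001 0 0.0012" --pt "0 0 0" --pt "0 0 0" --roll '[0,0,0]'

```text
time: 29.85
eef_pos: [0.5239, -0.2867, 0.0222]
ee_rot: [-179.6, 39.5, -97.9]
ft_force: [-8.0, 1.4, 26.5]
grip_width: 0.028
```

Call:
play_rows --claw '[255,255]' --pt "-0.0018 0 -0.0022" --pt "0 0 0" --roll '[0,0]'

```text
time: 30.05
eef_pos: [0.5238, -0.2867, 0.0223]
ee_rot: [-179.6, 39.4, -97.8]
ft_force: [-2.8, 3.5, 11.2]
grip_width: 0.0282
```

Call:
play_rows --claw '[100,100,100,100]' --pt "0 0 0" --pt "0 0 0" --pt "0 0 0" --pt "0 0 -0.01" --roll '[0,0,0,0]'

```text
time: 30.45
eef_pos: [0.5222, -0.2926, 0.0275]
ee_rot: [-179.8, 39.4, -97.8]
ft_force: [-0.1, 0.2, 0.5]
grip_width: 0.0519
```

Call:
play_rows --claw '[100,100,100,100,100]' --pt "0 0 -0.03" --pt "0 0 -0.04" --pt "0 0 -0.045" --pt "0 0 -0.045" --pt "0 0 -0.03" --roll '[0,0,0,0,0]'

```text
time: 30.95
eef_pos: [0.505, -0.415, 0.1785]
ee_rot: [-179.5, 39.2, -97.8]
ft_force: [2.2, -0.1, -0.2]
grip_width: 0.0518
```

Call:
play_rows --claw '[100,100]' --pt "0 0 0" --pt "0 0 0" --roll '[0,0]'

```text
time: 31.15
eef_pos: [0.5053, -0.4134, 0.1753]
ee_rot: [-179.6, 39.3, -97.8]
ft_force: [0.2, 0.4, -0.5]
grip_width: 0.0518
```

```bash
python3 - <<'E'
from h import *
s=bot.sense(); T=tool(s); print(s["eef_pos"],s["ft_force"],s["grip_width"])
i=snapshot("wrist"); t=snapshot("top"); sc=snapshot("scene")
for n,im in(("w14",i),("top14",t),("scene14",sc)): cv2.imwrite(f"pics/{n}.png",im[:,:,::-1])
for z in(.047,.060): print("sleeve top px",z,proj("wrist",[.523,-.2935,z],T),proj("scene",[.523,-.2935,z]))
a=cv2.resize(i[100:250,100:300],(400,300),interpolation=3); b=cv2.resize(sc[170:260,100:220],(400,300),interpolation=3)
c=cv2.resize(t[110:240,120:293],(400,300),interpolation=3); d=cv2.resize(sc[195:295,295:428],(400,300),interpolation=3)
cv2.imwrite("pics/fin.png",np.vstack([np.hstack([a,b]),np.hstack([c,d])])[:,:,::-1])
E
```

```text
[ 0.50528329 -0.41338225  0.17531528] [ 0.15564493  0.3967813  -0.46001639] 0.05177554917752592
sleeve top px 0.047 [255.2203655  183.52012927] [147.61473976 216.77999904]
sleeve top px 0.06 [255.1684042  192.93707174] [146.566832   212.88896112]
```

View pics/fin.png

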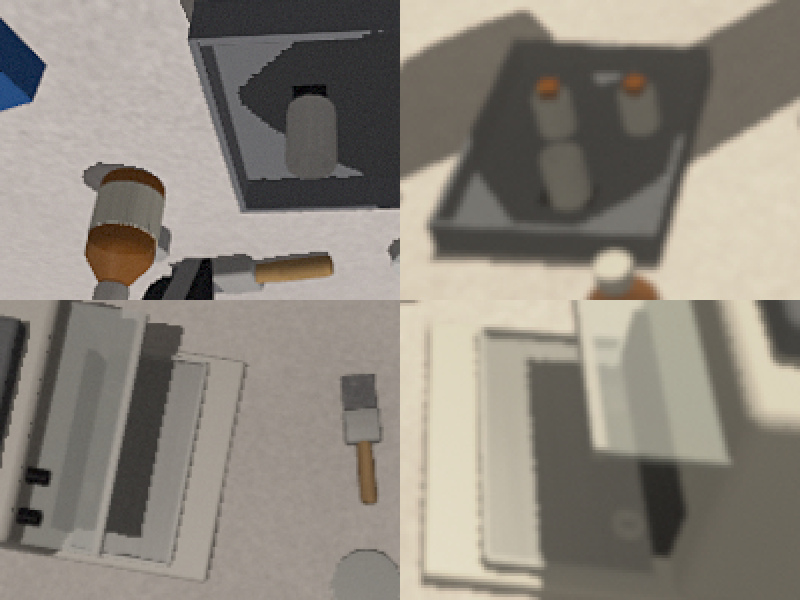

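The last view shows all three parts upright in the tote and the sleeve seated. Its far top rim is at row ≈189, which fits a top at 47 mm. The tray is cleared except for the small pieces, and the arm is clear. Handing in.

```bash
python3 -c "
from bench import ticket; print(ticket.sign_off())"
```

```text
the job is handed in; nothing more can be done
None
```

The job is handed in at about 31 s of the 72 s allowed. Both holders stand upright on the tote floor and the sleeve is pressed home over the spigot.

- **Tilt:** The moves have no tilt command, so I stretched the arm past its reach until the tool tilted about 39°. I then kept that tilt for every pick and place.
- **Holders:** They went in first, at about (0.448, −0.255) and (0.451, −0.318). The overhead and wrist cameras agreed to within 2 mm. Each was lowered until it touched the floor (about 5 N) before release.
- **Sleeve:** I found the spigot by camera near (0.523, −0.2935), where the views differed by up to about 3 mm. After a 1 mm correction the sleeve slid on with at most about 4 N sideways. It stopped at the predicted floor height and held still under a 26 N press.
- **Last look:** All three parts were upright and the gripper was clear. The ring, brush and bottle look undisturbed. The shield hid the small block, and I did not re-measure the other items on the bench.
- **Disagreement:** The finger-width reading ran about 2 to 3 mm low (25 mm for the 28 mm holders, 28 mm for the 30 mm sleeve). I took this as sensor bias, because the parts were held squarely.

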